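# Clamp the one made-up joint on the vacuum manifold

## Robot

A 7-joint arm with a two-finger parallel gripper is mounted at the origin on the work surface. World frame = base frame: x ahead of the robot, y to its left, z up, the work surface at z = 0. Lengths are in m, angles in rad, forces in N, time in s.
With the tool pointing down it reaches from about 0.4 to 0.875 m from the base axis. Payload 6.5 kg.
Tool frame: the origin (TCP) lies midway between the tips of the shut fingers; the grasp point (between the pads) lies 19 mm behind it; z points along the fingers, y is the direction in which the jaws open and shut (so a half turn about z gives the same grasp; the last joint's range is limited). The gripper opens to 85 mm and grips with 20 to 120 N. Pads are 22 mm wide; open, the fingers measure 114 mm over their backs; the gripper's body (76 mm by 85 mm) begins 54 mm behind the grasp point. The pads swing forward as they close: fully open they stand 13 mm farther back than shut.
Start: joints at [1.187, 0.536, -0.004, 1.538, 0.003, 1.067, -0.071], TCP at [0.203, -0.617, 0.231] pointing down, gripper open.
Joint ranges: [-2.7, 2.7], [-0.37, 2.16], [-1.27, 1.26], [0.24, 2.4], [-1.31, 4.45], [0.19, 1.91], [-2.76, 2.76]. Speed limits (rad/s): [2.39, 2.39, 3.14, 3.14, 3.14, 3.14, 3.14].

## Interface

Orientations are given as a unit quaternion [x, y, z, w].
In Python, from cell import ctrl, vision, sign_off gives the robot as it stands. The module is installed in compiled form; this text tells all that it offers.
- The arm moves only by the shell command python3 -m crank 'ROWS' [FORCE]. ROWS is JSON, a list of rows, each a list of 7 numbers: the turn, a rotation vector about the tool's x, y, z in degrees, then the shift along the tool's x, y, z in cm, then the finger opening in cm, from 0 to 8.54. A call has 1 to 12 rows; each row is the pose to reach, as a shift and turn from the pose measured when the call began, along the tool's axes at that moment; what a row does not reach only later rows make up. A row lasts 1/10 s, in which the tool goes at most 50 mm and 8.59 degrees, less where a joint would pass 70% of its speed; a pose out of reach is approached as far as the arm can. A call with a gripper value outside its range is refused whole. The fingers move at their own pace and stop on an object; FORCE is the grip in N (left out, the last holds). Time passes only in rows, so rows that repeat a pose let the fingers close. It gives the time, the measured TCP pose, the force and the opening at its end, in the units of the state.
- ctrl.observe(): the state, without advancing time (a new reading comes with each control period).
- vision.camera(name): name is "scene" or "side" or "wrist"; returns a dict with "frame" (384x512x3 uint8, red, green, blue), "vertical_fov" (degrees; the focal length in pixels is half the picture's height over the tangent of half this angle, whatever the lens; pixels are square), "cx", "cy" (the principal point, pixels), "rvec" (rotation vector, rad) and "tvec" (3), from world to camera coordinates, as OpenCV has them. Camera axes: x right, y down, z forward; pixel columns grow to the right and rows downward; lengths in m; the calibration is good to about 2 mm. A picture is of the moment at which its call begins. There is no depth.
- sign_off(): hands the job in, once; it reports no verdict.
The state is a dict: "time": time; "qpos": joint angles; "joint_vel": joint speeds; "tau": joint torques, N m; "eef_pos": TCP position; "eef_rot": TCP orientation; "force": force on the tool from outside, world axes, zero at the start; "torque": the same for the moment, N m; "width": opening from 0.0 (shut) to 1.0 (fully open).
Only numpy, scipy, OpenCV 4.12 (cv2) and the standard library are available. Lean on these libraries where they do the work, as an engineer would, in place of code of your own. Each camera call takes 0.05 s, during which the arm holds its last target.

## Task

The residue microscope's vacuum manifold is being put back together: its three hinged clamps all stand open, but only one instrument pipe has been brought up flange to flange with its port. Clamp that joint and no other: swing the jaw over until it is fully closed round both flanges, stand the swing bolt up in the ear's slot, then screw the wing nut down until it is tight. Leave the other two clamps as they are and do not disturb the things lying on the bench.

Things in the scene. Friction and masses are not known exactly. Their poses are not given: they have to be found in the camera images.
- clamp_1_centre (a point): fixed point on the pipe axis of this port, 85 mm over the bench, where two flanges meet. x: along the pipe to the manifold, y: to the hinge side, z up. Aluminium ring clamp round it, 69 mm outer diameter, 20 mm wide along x (+-10 mm): lower half fixed on a post, upper half (the jaw) swings. Port flange 55 mm, tube 41 mm diameter
- clamp_1_jaw (a joint): swing of the upper half (jaw), rad: 0 = fully closed, 1.95 = thrown right back. Hinge pin parallel to the centre point's x, 41 mm to its +y, at the same height; opening lifts the free end from the -y side up and over to +y. Stiff hinge (0.14 N m): it stays where it is left
- clamp_1_ear (a point): middle of the ear at the jaw's free end, 85 mm from the hinge pin: two prongs either side of a 10 mm slot for the bolt; 20 mm wide along the pipe (pinch it there, fingers closing along the pipe), 25 mm long, 11 mm thick. Jaw closed: 44 mm to -y of the centre point and 8.5 mm above it, prong ends 56 mm to -y. Turns with the jaw
- clamp_1_bolt (a joint): lean of the swing bolt, rad: 0 = upright in the slot, against a stop; grows as it leans out to -y, 1.3 at most. Pivot pin parallel to the pipe, stiff (0.045 N m): it stays where it is left and can be pushed up from outside. Upright, its nut stands in the way of an open jaw
- clamp_1_pivot (a point): pivot of the swing bolt, 52 mm to -y of the centre point and 9 mm below it; z runs along the bolt (8 mm thick, 46 mm long). Turns with the bolt
- clamp_1_wing (a point): middle of the brass nut's wings, 46 mm along the bolt. x: along the wings (44 mm tip to tip), y: across them (9 mm thick: pinch here), z: along the bolt; they reach 12 mm below and above it. Right-hand thread, 2 mm a turn, drag 0.04 N m, hard stop when tight; found 0.35 to 0.75 turn short of that (0.83 at most). Bolt upright: 36 mm above the pipe axis, beside the ring's round back
- clamp_2_centre (a point): fixed point on the pipe axis of this port, 85 mm over the bench, where two flanges meet. x: along the pipe to the manifold, y: to the hinge side, z up. Aluminium ring clamp round it, 69 mm outer diameter, 20 mm wide along x (+-10 mm): lower half fixed on a post, upper half (the jaw) swings. Port flange 55 mm, tube 41 mm diameter
- clamp_2_jaw (a joint): swing of the upper half (jaw), rad: 0 = fully closed, 1.95 = thrown right back. Hinge pin parallel to the centre point's x, 41 mm to its +y, at the same height; opening lifts the free end from the -y side up and over to +y. Stiff hinge (0.14 N m): it stays where it is left
- clamp_2_ear (a point): middle of the ear at the jaw's free end, 85 mm from the hinge pin: two prongs either side of a 10 mm slot for the bolt; 20 mm wide along the pipe (pinch it there, fingers closing along the pipe), 25 mm long, 11 mm thick. Jaw closed: 44 mm to -y of the centre point and 8.5 mm above it, prong ends 56 mm to -y. Turns with the jaw
- clamp_2_bolt (a joint): lean of the swing bolt, rad: 0 = upright in the slot, against a stop; grows as it leans out to -y, 1.3 at most. Pivot pin parallel to the pipe, stiff (0.045 N m): it stays where it is left and can be pushed up from outside. Upright, its nut stands in the way of an open jaw
- clamp_2_pivot (a point): pivot of the swing bolt, 52 mm to -y of the centre point and 9 mm below it; z runs along the bolt (8 mm thick, 46 mm long). Turns with the bolt
- clamp_2_wing (a point): middle of the brass nut's wings, 46 mm along the bolt. x: along the wings (44 mm tip to tip), y: across them (9 mm thick: pinch here), z: along the bolt; they reach 12 mm below and above it. Right-hand thread, 2 mm a turn, drag 0.04 N m, hard stop when tight; found 0.35 to 0.75 turn short of that (0.83 at most). Bolt upright: 36 mm above the pipe axis, beside the ring's round back
- clamp_3_centre (a point): fixed point on the pipe axis of this port, 85 mm over the bench, where two flanges meet. x: along the pipe to the manifold, y: to the hinge side, z up. Aluminium ring clamp round it, 69 mm outer diameter, 20 mm wide along x (+-10 mm): lower half fixed on a post, upper half (the jaw) swings. Port flange 55 mm, tube 41 mm diameter
- clamp_3_jaw (a joint): swing of the upper half (jaw), rad: 0 = fully closed, 1.95 = thrown right back. Hinge pin parallel to the centre point's x, 41 mm to its +y, at the same height; opening lifts the free end from the -y side up and over to +y. Stiff hinge (0.14 N m): it stays where it is left
- clamp_3_ear (a point): middle of the ear at the jaw's free end, 85 mm from the hinge pin: two prongs either side of a 10 mm slot for the bolt; 20 mm wide along the pipe (pinch it there, fingers closing along the pipe), 25 mm long, 11 mm thick. Jaw closed: 44 mm to -y of the centre point and 8.5 mm above it, prong ends 56 mm to -y. Turns with the jaw
- clamp_3_bolt (a joint): lean of the swing bolt, rad: 0 = upright in the slot, against a stop; grows as it leans out to -y, 1.3 at most. Pivot pin parallel to the pipe, stiff (0.045 N m): it stays where it is left and can be pushed up from outside. Upright, its nut stands in the way of an open jaw
- clamp_3_pivot (a point): pivot of the swing bolt, 52 mm to -y of the centre point and 9 mm below it; z runs along the bolt (8 mm thick, 46 mm long). Turns with the bolt
- clamp_3_wing (a point): middle of the brass nut's wings, 46 mm along the bolt. x: along the wings (44 mm tip to tip), y: across them (9 mm thick: pinch here), z: along the bolt; they reach 12 mm below and above it. Right-hand thread, 2 mm a turn, drag 0.04 N m, hard stop when tight; found 0.35 to 0.75 turn short of that (0.83 at most). Bolt upright: 36 mm above the pipe axis, beside the ring's round back
- pipe_1_face (a point): centre of the face of an instrument pipe's flange (55 mm diameter; fixed 41 mm steel tube that runs towards the robot and bends down into the bench). x points out of the face. Of a pipe that is up to a port it lies within 3 mm of that clamp's centre point; of one drawn back or turned aside, 25 mm or more away
- pipe_2_face (a point): centre of the face of an instrument pipe's flange (55 mm diameter; fixed 41 mm steel tube that runs towards the robot and bends down into the bench). x points out of the face. Of a pipe that is up to a port it lies within 3 mm of that clamp's centre point; of one drawn back or turned aside, 25 mm or more away
- pipe_3_face (a point): centre of the face of an instrument pipe's flange (55 mm diameter; fixed 41 mm steel tube that runs towards the robot and bends down into the bench). x points out of the face. Of a pipe that is up to a port it lies within 3 mm of that clamp's centre point; of one drawn back or turned aside, 25 mm or more away
- blank_flange_mid (a point): bystander: spare steel blank flange, a disc of 55 mm diameter, 9 mm high, lying on the bench; point at its middle
- stub_box_mid (a point): bystander: small closed black box for sample stubs, 70 x 50 x 24 mm; point at its middle
- seal_ring_mid (a point): bystander: spare steel centring ring, 50 mm outer diameter, 39 mm bore, 8 mm high, lying on the bench; point at its middle
Things that resemble listed ones, but are neither listed nor needed, are in the scene too. Leave any pink or purple look-alike of the part that bears pipe_3_face alone.

How it is judged:
On the way, in this order (a step that is already met when the one before it is completed fails the run):
1. the jaw of the clamp at the butted joint is fully closed (((distance between any of pipe_1_face, pipe_2_face, pipe_3_face and clamp_1_centre below 0.012 m and value of joint clamp_1_jaw below 0.06 rad) or (distance between any of pipe_1_face, pipe_2_face, pipe_3_face and clamp_2_centre below 0.012 m and value of joint clamp_2_jaw below 0.06 rad) or (distance between any of pipe_1_face, pipe_2_face, pipe_3_face and clamp_3_centre below 0.012 m and value of joint clamp_3_jaw below 0.06 rad))), for 0.1 s.
2. its swing bolt stands in the slot of the closed jaw (((distance between any of pipe_1_face, pipe_2_face, pipe_3_face and clamp_1_centre below 0.012 m and value of joint clamp_1_bolt below 0.12 rad) or (distance between any of pipe_1_face, pipe_2_face, pipe_3_face and clamp_2_centre below 0.012 m and value of joint clamp_2_bolt below 0.12 rad) or (distance between any of pipe_1_face, pipe_2_face, pipe_3_face and clamp_3_centre below 0.012 m and value of joint clamp_3_bolt below 0.12 rad))), for 0.1 s.
3. its wing nut is tight (((distance between any of pipe_1_face, pipe_2_face, pipe_3_face and clamp_1_centre below 0.012 m and z of clamp_1_wing in the frame of clamp_1_pivot below 0.04545 m) or (distance between any of pipe_1_face, pipe_2_face, pipe_3_face and clamp_2_centre below 0.012 m and z of clamp_2_wing in the frame of clamp_2_pivot below 0.04545 m) or (distance between any of pipe_1_face, pipe_2_face, pipe_3_face and clamp_3_centre below 0.012 m and z of clamp_3_wing in the frame of clamp_3_pivot below 0.04545 m))), for 0.1 s.
At the end, for the whole second after the job is handed in: At the joint whose flanges are butted (pipe face within 12 mm of the clamp's centre) the jaw is closed (< 0.06 rad), the bolt upright (< 0.12 rad) and the nut tight (wings' middle < 45.45 mm along the bolt; 45.3 at the stop). Ears and nuts of the other clamps moved < 20 mm, bystanders < 30 mm (((distance between any of pipe_1_face, pipe_2_face, pipe_3_face and clamp_1_centre below 0.012 m and value of joint clamp_1_jaw below 0.06 rad and value of joint clamp_1_bolt below 0.12 rad and z of clamp_1_wing in the frame of clamp_1_pivot below 0.04545 m) or (distance between any of pipe_1_face, pipe_2_face, pipe_3_face and clamp_2_centre below 0.012 m and value of joint clamp_2_jaw below 0.06 rad and value of joint clamp_2_bolt below 0.12 rad and z of clamp_2_wing in the frame of clamp_2_pivot below 0.04545 m) or (distance between any of pipe_1_face, pipe_2_face, pipe_3_face and clamp_3_centre below 0.012 m and value of joint clamp_3_jaw below 0.06 rad and value of joint clamp_3_bolt below 0.12 rad and z of clamp_3_wing in the frame of clamp_3_pivot below 0.04545 m)) and (distance between any of pipe_1_face, pipe_2_face, pipe_3_face and clamp_1_centre below 0.012 m or distance of each of clamp_1_ear, clamp_1_wing from where it was at the start of the episode below 0.02 m) and (distance between any of pipe_1_face, pipe_2_face, pipe_3_face and clamp_2_centre below 0.012 m or distance of each of clamp_2_ear, clamp_2_wing from where it was at the start of the episode below 0.02 m) and (distance between any of pipe_1_face, pipe_2_face, pipe_3_face and clamp_3_centre below 0.012 m or distance of each of clamp_3_ear, clamp_3_wing from where it was at the start of the episode below 0.02 m) and distance of each of blank_flange_mid, stub_box_mid, seal_ring_mid from where it was at the start of the episode below 0.03 m); the robot touches nothing.
It fails at once if a clamp at a joint that is not made up is moved (its ear or nut by 20 mm) ((not (distance between any of pipe_1_face, pipe_2_face, pipe_3_face and clamp_1_centre below 0.012 m) and not (distance of each of clamp_1_ear, clamp_1_wing from where it was at the start of the episode below 0.02 m)) or (not (distance between any of pipe_1_face, pipe_2_face, pipe_3_face and clamp_2_centre below 0.012 m) and not (distance of each of clamp_2_ear, clamp_2_wing from where it was at the start of the episode below 0.02 m)) or (not (distance between any of pipe_1_face, pipe_2_face, pipe_3_face and clamp_3_centre below 0.012 m) and not (distance of each of clamp_3_ear, clamp_3_wing from where it was at the start of the episode below 0.02 m))).
It fails at once if the spare blank flange is disturbed (moved 30 mm) (distance of blank_flange_mid from where it was at the start of the episode above 0.03 m).
It fails at once if the stub box is disturbed (moved 30 mm) (distance of stub_box_mid from where it was at the start of the episode above 0.03 m).
It fails at once if the spare centring ring is disturbed (moved 30 mm) (distance of seal_ring_mid from where it was at the start of the episode above 0.03 m).
It also fails if it takes over 72 s, if anything falls off the work surface, if the arm or the gripper's body presses on something with over 40 N, if the wrist force passes 120 N, or if a joint passes its speed limit or range.

## Working session

There is one attempt and no reset: what is moved stays moved. The work goes in short steps, Python scripts to look and compute and a shell command to move; the robot and the scene stay as the last step left them, time stands still between calls to the robot, and variables do not carry over. Pictures are saved under pics/ and viewed, and the job is handed in when it is done.

```bash
mkdir -p pics; ls; cat > h.py <<'E'
import numpy as np, cv2
from scipy.spatial.transform import Rotation as R
from cell import ctrl, vision
def snap(name,fn,crop=None,scale=1):
    c=vision.camera(name)
    np.savez('pics/'+fn+'.npz',**{k:np.array(v) for k,v in c.items()})
    im=c['frame'][:,:,::-1]
    if crop: x0,y0,x1,y1=crop; im=im[y0:y1,x0:x1]
    if scale!=1: im=cv2.resize(im,None,fx=scale,fy=scale,interpolation=cv2.INTER_CUBIC)
    cv2.imwrite('pics/'+fn+'.png',im)
    return c
def load(fn): return dict(np.load('pics/'+fn+'.npz'))
def crop(fn,out,box,scale):
    c=load(fn); x0,y0,x1,y1=box
    im=cv2.resize(c['frame'][y0:y1,x0:x1,::-1],None,fx=scale,fy=scale,interpolation=cv2.INTER_CUBIC); cv2.imwrite('pics/'+out+'.png',im)
def K(c):
    f=c['frame'].shape[0]/2/np.tan(np.radians(float(c['vertical_fov']))/2)
    return np.array([[f,0,float(c['cx'])],[0,f,float(c['cy'])],[0,0,1]])
def proj(c,P):
    return cv2.projectPoints(np.array(P,float).reshape(-1,3),np.array(c['rvec'],float),np.array(c['tvec'],float),K(c),None)[0].reshape(-1,2)
def ray(c,uv):
    Rm=cv2.Rodrigues(np.array(c['rvec'],float))[0]; o=-Rm.T@np.array(c['tvec'],float).ravel()
    d=Rm.T@np.linalg.inv(K(c))@np.array([uv[0],uv[1],1.]); return o,d/np.linalg.norm(d)
def onz(c,uv,z):
    o,d=ray(c,uv); return o+d*(z-o[2])/d[2]
def tri(obs):
    A=np.zeros((3,3));b=np.zeros(3)
    for c,uv in obs:
        o,d=ray(c,uv); M=np.eye(3)-np.outer(d,d); A+=M;b+=M@o
    return np.linalg.solve(A,b)
E
python3 - <<'E'
from h import *
for n in ['scene','side','wrist']:
    c=snap(n,n+'0',scale=1.5); print(n,c['vertical_fov'],c['cx'],c['cy'],ray(c,(256,192)))
s=ctrl.observe();print(s)
E
```

```text
pics
scene 54.59347041977724 264.0437020806367 192.75404476764962 (array([ 1.13676164, -0.13604589,  0.93147321]), array([-0.55886664,  0.19916111, -0.8049863 ]))
side 44.46221799755287 249.85176762648578 192.82855100344074 (array([-0.3613117 ,  0.93379542,  0.84548327]), array([ 0.6147092 , -0.59600751, -0.51663105]))
wrist 66.27754217689798 258.34757234225657 190.86221638855753 (array([ 0.27127626, -0.59483905,  0.3727899 ]), array([-0.27466803, -0.08031684, -0.95817883]))
{'time': 0.15, 'qpos': array([ 1.18679283,  0.53698857, -0.00441367,  1.53863376,  0.00259645,
        1.06729747, -0.07121325]), 'joint_vel': array([ 0.00177854, -0.00299956, -0.00010911, -0.0029304 ,  0.00054907,
       -0.00025018, -0.00076457]), 'tau': array([ 1.87240323e-03, -5.83781540e+01,  1.04995899e+00, -2.59349942e+01,
        1.24803072e-02,  6.40071681e-03,  4.24990731e-06]), 'eef_pos': array([ 0.20294137, -0.61700216,  0.23062174]), 'eef_rot': array([ 9.87398677e-01,  1.58251118e-01, -1.57901416e-04, -6.41624662e-04]), 'force': array([ 0.65191488, -0.15862083, -0.63853225]), 'torque': array([0.03352544, 0.01446456, 0.0534801 ]), 'width': 0.9995263146200344}
```

View pics/scene0.png

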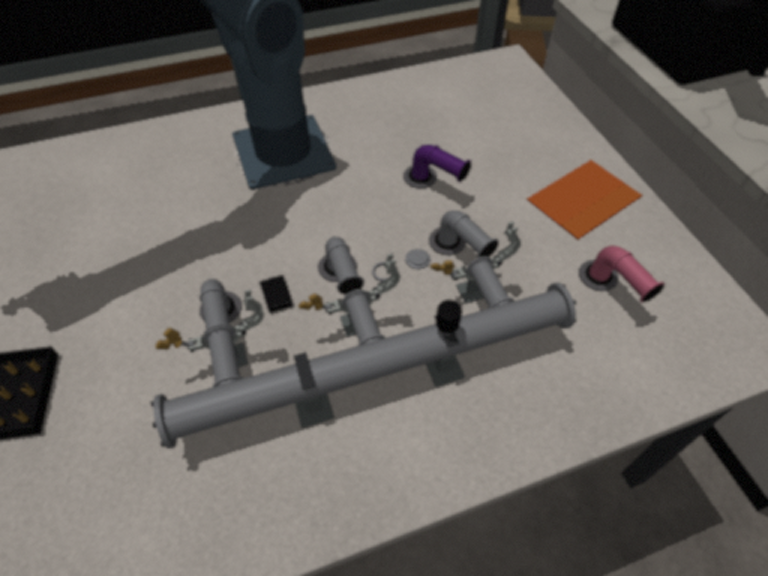

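View pics/side0.png

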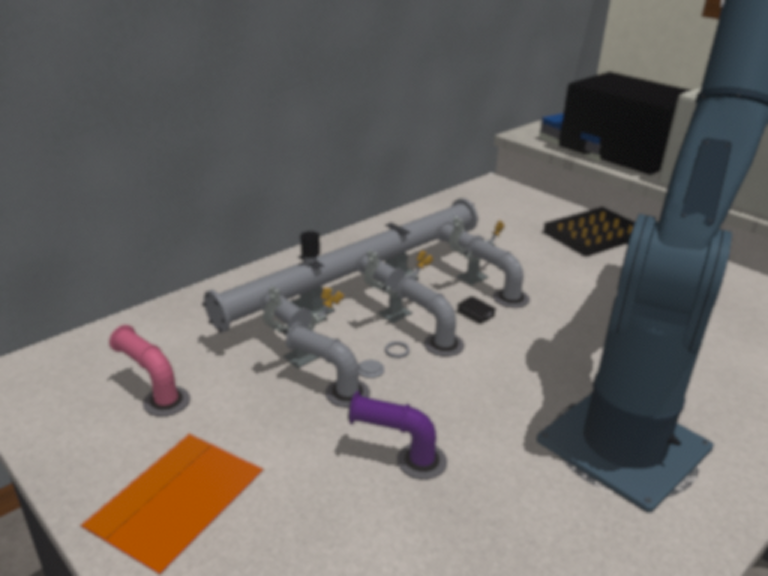

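View pics/wrist0.png

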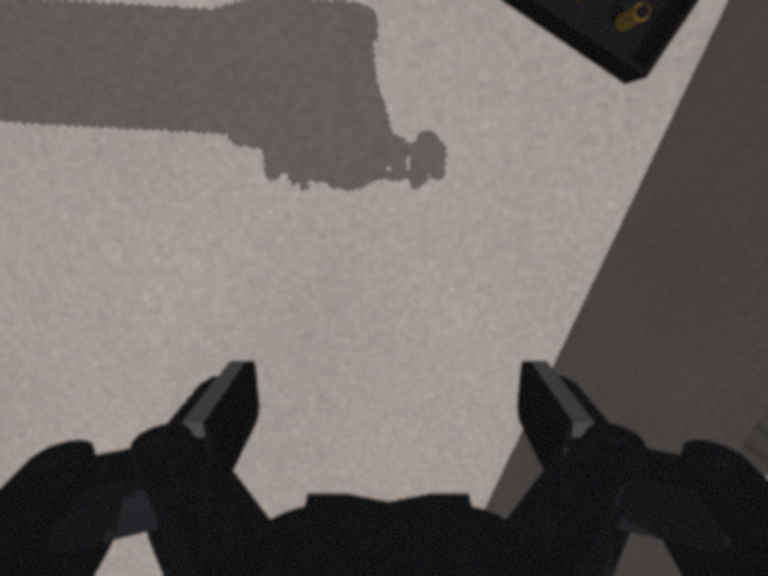

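```bash
python3 - <<'E'
from h import *
crop('scene0','s0a',(95,175,195,265),7)
crop('scene0','s0b',(190,130,360,230),4.6)
crop('side0','d0a',(170,120,370,260),4)
E
```

```text
(no output)
```

View pics/s0a.png

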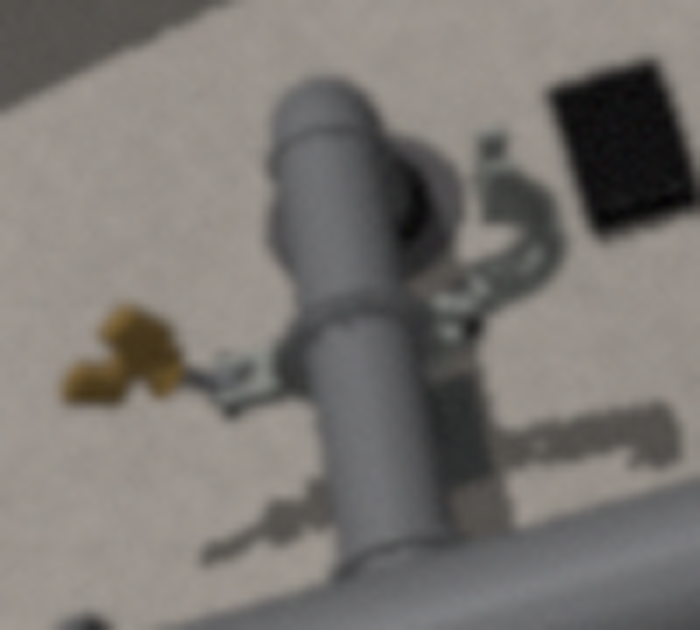

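View pics/s0b.png

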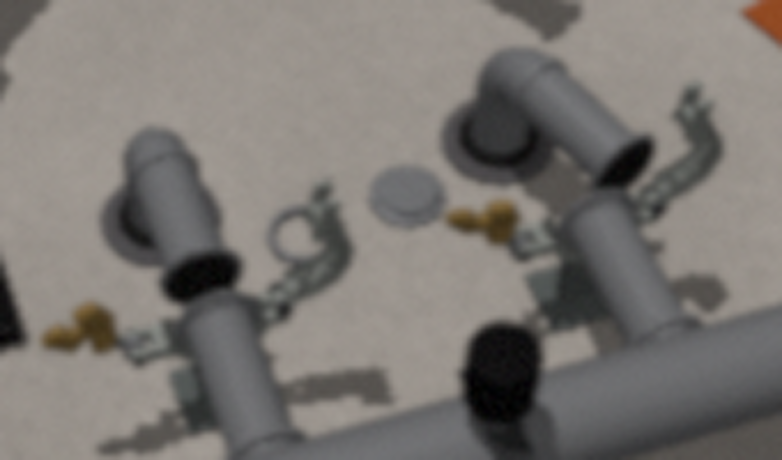

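View pics/d0a.png

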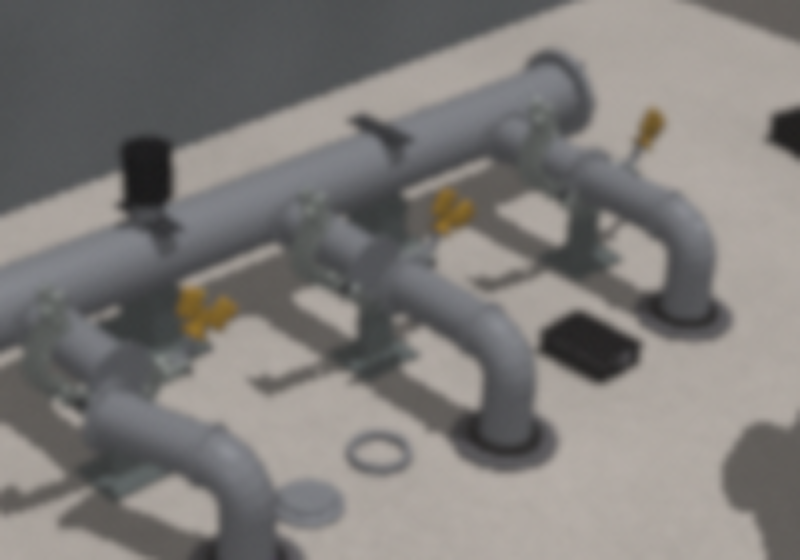

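```bash
python3 - <<'E'
from h import *
c=load('scene0');d=load('side0')
s=lambda u,v:(u/7+95,v/7+175)
print('pivot',onz(c,s(235,385),.076),'hinge',onz(c,s(460,320),.085))
print('flange top',onz(c,s(360,305),.1125))
print('port base tube top',onz(c,s(395,545),.1055))
print('ear free end',onz(c,s(493,147),.12))
print('box',onz(c,s(630,150),.024))
t=lambda u,v:(u/4+170,v/4+120)
print('nut side/scene tri',tri([(c,s(125,355)),(d,t(650,128))]))
print('ear tri',tri([(c,s(493,147)),(d,t(537,105))]))
print('flange top tri',tri([(c,s(360,305)),(d,t(590,160))]))
E
```

```text
pivot [ 0.54463407 -0.28303889  0.076     ] hinge [ 0.55137309 -0.1972691   0.085     ]
flange top [ 0.55126001 -0.22850741  0.1125    ]
port base tube top [ 0.64963559 -0.23548101  0.1055    ]
ear free end [ 0.50274539 -0.16747491  0.12      ]
box [ 0.44932872 -0.11672888  0.024     ]
nut side/scene tri [ 0.53988546 -0.31329998  0.1076702 ]
ear tri [ 0.54663305 -0.16430273  0.17453751]
flange top tri [ 0.54152038 -0.23133003  0.10137055]
```

```bash
cat >> h.py <<'E'
def row(pos,Rt,note=''):
    s=ctrl.observe(); R0=R.from_quat(s['eef_rot']); 
    d=R0.inv().apply(np.array(pos)-s['eef_pos'])*100
    rv=np.degrees((R0.inv()*Rt).as_rotvec())
    print(note,'row',np.round(rv,1),np.round(d,2))
def Rdown(yx,tilt=0):
    "tool x at world yaw yx, z down"
    x=np.array([np.cos(yx),np.sin(yx),0]);z=np.array([0,0,-1.]);y=np.cross(z,x)
    return R.from_matrix(np.c_[x,y,z])
def st():
    s=ctrl.observe(); Rm=R.from_quat(s['eef_rot']).as_matrix()
    print('t',round(s['time'],2),'tcp',np.round(s['eef_pos'],4),'x',np.round(Rm[:,0],3),'z',np.round(Rm[:,2],3),'F',np.round(s['force'],1),'T',np.round(s['torque'],2),'w',round(s['width'],3),'q',np.round(s['qpos'],3)); return s
E
python3 - <<'E'
from h import *
row([.545,-.265,.30],Rdown(np.radians(86)))
E
```

```text
row [ -0.1  -0.  -67.8] [ 43.49 -22.76  -6.91]
```

```bash
python3 -m crank '[[0,0,-8,4,-2,-2,8.5],[0,0,-16,8,-4,-4,8.5],[0,0,-24,13,-6.8,-6,8.5],[0,0,-32,17.3,-9,-6.9,8.5],[0,0,-40,21.6,-11.3,-6.9,8.5],[0,0,-48,26,-13.6,-6.9,8.5],[0,0,-56,30.3,-15.9,-6.9,8.5],[0,0,-64,34.6,-18.1,-6.9,8.5],[0,0,-67.8,39,-20.4,-6.9,8.5],[0,0,-67.8,43.5,-22.8,-6.9,8.5],[0,0,-67.8,43.5,-22.8,-6.9,8.5],[0,0,-67.8,43.5,-22.8,-6.9,8.5]]'; python3 - <<'E'
from h import *
st()
snap('wrist','w1',scale=1.5)
E
```

```text
time: 1.35
eef_pos: [0.5458, -0.2626, 0.2995]
eef_rot: [0.73, 0.683, 0.0, -0.001]
force: [0.5, 0.2, 0.0]
width: 0.996
t 1.35 tcp [ 0.5458 -0.2626  0.2995] x [0.066 0.998 0.002] z [-0.001  0.002 -1.   ] F [0.5 0.2 0. ] T [-0.06 -0.01 -0.02] w 0.996 q [ 0.665  0.43  -0.398  1.565  0.173  1.184  0.168]
```

View pics/w1.png

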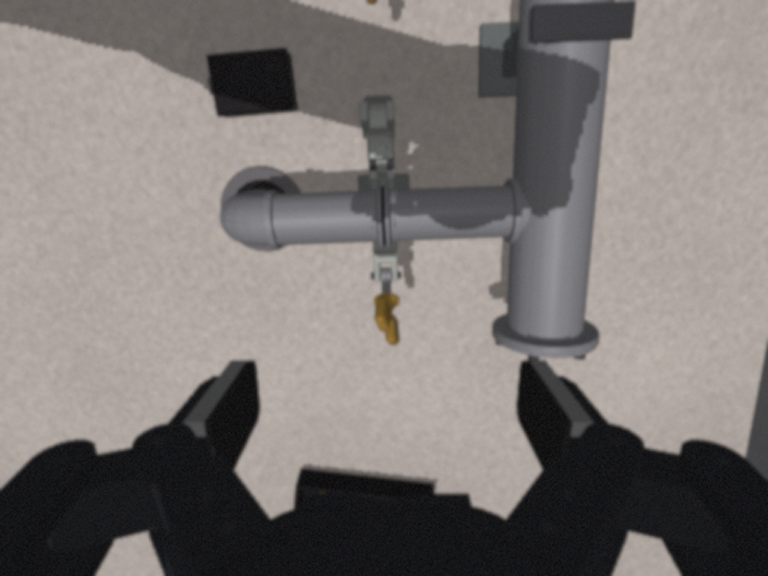

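```bash
python3 - <<'E'
from h import *
crop('w1','w1c',(140,50,360,240),3.5)
E
```

```text
(no output)
```

View pics/w1c.png

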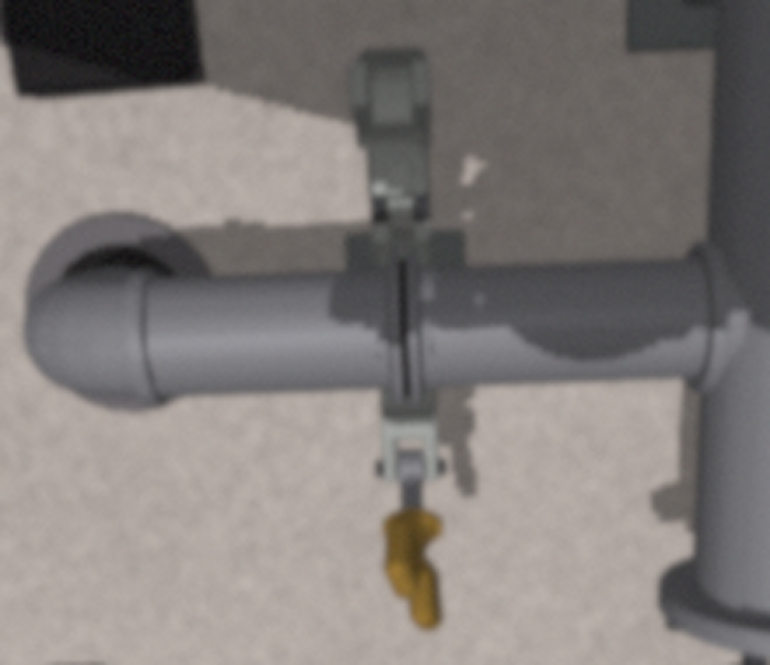

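```bash
python3 - <<'E'
from h import *
c=load('w1'); u=lambda a,b:(a/3.5+140,b/3.5+50)
P=lambda a,b,z:print((a,b),np.round(onz(c,u(a,b),z),4))
P(411,467,.076);P(398,212,.085);P(404,330,.085);P(404,330,.1125)
for x,lo,hi in((200,275,393),(640,264,382)): P(x,(lo+hi)/2,.085)
P(390,55,.18)
# ear top
a=onz(c,u(411,467),.076);
# model overlay
def model(cen,yaw,jaw,lean):
    X=np.array([np.cos(yaw),np.sin(yaw),0]);Y=np.array([-np.sin(yaw),np.cos(yaw),0]);Z=np.array([0,0,1.])
    H=cen+.041*Y
    ang=np.pi-np.arctan2(8.5,85)-jaw
    ear=H+.085*(np.cos(ang)*Y+np.sin(ang)*Z)
    piv=cen-.052*Y-.009*Z
    nut=piv+.046*(-np.sin(lean)*Y+np.cos(lean)*Z)
    return H,ear,piv,nut
E
```

```text
(411, 467) [ 0.5429 -0.288   0.076 ]
(398, 212) [ 0.5447 -0.1973  0.085 ]
(404, 330) [ 0.5439 -0.2367  0.085 ]
(404, 330) [ 0.5445 -0.2332  0.1125]
(200, 334.0) [ 0.4735 -0.2334  0.085 ]
(640, 323.0) [ 0.6252 -0.2397  0.085 ]
(390, 55) [ 0.5469 -0.16    0.18  ]
```

```bash
cat >> h.py <<'E'
CEN=np.array([.544,-.237,.085]); YAW=-.03
def axes(yaw=None):
    yaw=YAW if yaw is None else yaw
    return np.array([np.cos(yaw),np.sin(yaw),0]),np.array([-np.sin(yaw),np.cos(yaw),0]),np.array([0,0,1.])
def model(jaw,lean,cen=CEN,r=.085,n=.046):
    X,Y,Z=axes(); H=cen+.041*Y
    ang=np.pi-np.arctan2(8.5,85)-jaw
    ear=H+r*(np.cos(ang)*Y+np.sin(ang)*Z)
    piv=cen-.052*Y-.009*Z
    nut=piv+n*(-np.sin(lean)*Y+np.cos(lean)*Z)
    return H,ear,piv,nut
E
python3 - <<'E'
from h import *
for n,(x0,y0,s) in dict(w1=(140,50,3.5),scene0=(95,175,7),side0=(170,120,4)).items():
    c=load(n); f=lambda P:np.round((proj(c,P)-[x0,y0])*s).astype(int).tolist()
    print(n,'H,piv,top',f(np.array([model(0,0)[0],model(0,0)[2],CEN+[0,0,.0275]])))
    for j in (1.6,1.7,1.8,1.9): print('  jaw',j,f(model(j,0)[1]),'end',f(model(j,0,r=.0975)[1]))
    for l in (.5,.7,.9,1.1,1.3): print('  lean',l,f(model(0,l)[3]))
E
```

```text
w1 H,piv,top [[399, 208], [410, 470], [403, 342]]
  jaw 1.6 [[393, 168]] end [[392, 160]]
  jaw 1.7 [[392, 133]] end [[390, 118]]
  jaw 1.8 [[390, 99]] end [[389, 77]]
  jaw 1.9 [[389, 67]] end [[387, 38]]
  lean 0.5 [[412, 564]]
  lean 0.7 [[413, 579]]
  lean 0.9 [[414, 590]]
  lean 1.1 [[414, 595]]
  lean 1.3 [[414, 594]]
scene0 H,piv,top [[460, 306], [218, 385], [333, 296]]
  jaw 1.6 [[441, 171]] end [[438, 150]]
  jaw 1.7 [[465, 168]] end [[466, 146]]
  jaw 1.8 [[490, 166]] end [[494, 144]]
  jaw 1.9 [[513, 165]] end [[522, 143]]
  lean 0.5 [[124, 345]]
  lean 0.7 [[108, 358]]
  lean 0.9 [[95, 372]]
  lean 1.1 [[88, 387]]
  lean 1.3 [[86, 401]]
side0 H,piv,top [[556, 189], [627, 167], [591, 147]]
  jaw 1.6 [[556, 103]] end [[556, 90]]
  jaw 1.7 [[549, 108]] end [[548, 95]]
  jaw 1.8 [[542, 113]] end [[539, 101]]
  jaw 1.9 [[535, 119]] end [[532, 108]]
  lean 0.5 [[648, 119]]
  lean 0.7 [[653, 122]]
  lean 0.9 [[657, 127]]
  lean 1.1 [[659, 133]]
  lean 1.3 [[661, 141]]
```

```bash
python3 - <<'E'
from h import *
Rt=Rdown(np.pi/2+YAW)
e=model(1.83,0)[1]; print(e)
row(e+[0,0,.06],Rt,'above'); row(e-[0,0,.008],Rt,'grip')
E
```

```text
[ 0.54612529 -0.1661783   0.16458495]
above row [-0.1 -0.  -2.2] [ 9.85 -0.51  7.5 ]
grip row [-0.1 -0.  -2.2] [ 9.84 -0.49 14.3 ]
```

```bash
python3 -m crank '[[0,0,-2,4.5,-0.3,1,6],[0,0,-2.2,8.5,-0.5,4,6],[0,0,-2.2,9.85,-0.5,7.5,6],[0,0,-2.2,9.85,-0.5,7.5,6],[0,0,-2.2,9.85,-0.5,7.5,6],[0,0,-2.2,9.85,-0.5,7.5,6]]' 30; python3 - <<'E'
from h import *
st()
snap('wrist','w2',scale=1.5)
snap('side','d2');crop('side2' if 0 else 'd2','d2c',(230,100,370,220),5.5)
E
```

```text
time: 2.0
eef_pos: [0.5468, -0.1693, 0.2262]
eef_rot: [0.719, 0.695, -0.0, 0.001]
force: [-0.7, 0.6, 0.4]
width: 0.701
t 2.0 tcp [ 0.5468 -0.1693  0.2262] x [ 0.035  0.999 -0.001] z [ 0.001 -0.001 -1.   ] F [-0.7  0.6  0.4] T [-0.03 -0.01  0.01] w 0.701 q [ 0.545  0.445 -0.426  1.736  0.213  1.006  0.006]
```

View pics/w2.png

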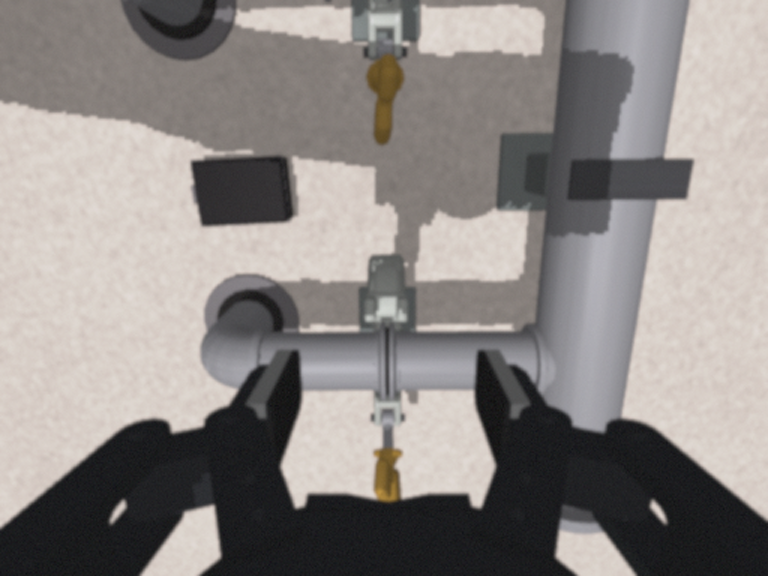

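View pics/d2c.png

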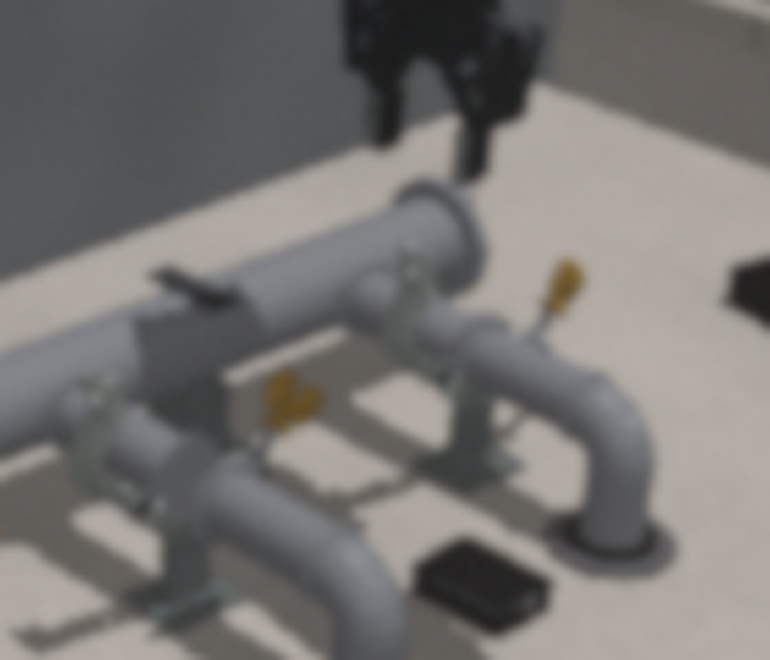

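```bash
python3 - <<'E'
from h import *
a,b=load('w1'),load('w2')
E=tri([(a,(251.4,63.7)),(b,(257.3,170.7))]);print(E)
H=model(0,0)[0]; X,Y,Z=axes(); d=E-H; print('r',np.hypot(d@Y,d[2]),'ang jaw',np.pi-np.arctan2(d[2],d@Y)-.0997)
print('pivot tri',tri([(a,(411/3.5+140,467/3.5+50)),(b,(387/1.5,415/1.5))]))
print('flange line',tri([(a,(404/3.5+140,330/3.5+50)),(b,(387/1.5,360/1.5))]))
for j in(1.8,1.9): print(j,proj(b,model(j,0)[1])*1.5,proj(b,model(j,0,r=.0975)[1])*1.5)
E
```

```text
[ 0.54642886 -0.1515631   0.12509267]
r 0.05987586793387876 ang jaw 2.308227326318598
pivot tri [ 0.54248724 -0.28994643  0.06880732]
flange line [ 0.54401119 -0.2371738   0.08122198]
1.8 [[385.84624831 308.30548132]] [[385.72279768 308.53693981]]
1.9 [[385.75701615 290.91517577]] [[385.61475075 287.37356329]]
```

```bash
python3 - <<'E'
from h import *
crop('w2','w2c',(215,155,300,245),7)
crop('d2','d2d',(285,130,345,190),10)
b=load('w2')
for j in(1.6,1.7,1.8,1.9): print(j,[((proj(b,model(j,0,r=r)[1])[0]-[215,155])*7).round() for r in (.0725,.085,.0975)])
b=load('d2')
for j in(1.6,1.7,1.8,1.9): print(j,[((proj(b,model(j,0,r=r)[1])[0]-[285,130])*10).round() for r in (.0725,.085,.0975)])
E
```

```text
1.6 [array([297., 483.]), array([297., 515.]), array([296., 551.])]
1.7 [array([296., 418.]), array([296., 435.]), array([296., 454.])]
1.8 [array([296., 353.]), array([296., 354.]), array([295., 355.])]
1.9 [array([296., 287.]), array([295., 273.]), array([295., 256.])]
1.6 [array([239., 191.]), array([239., 159.]), array([239., 126.])]
1.7 [array([224., 200.]), array([222., 169.]), array([219., 138.])]
1.8 [array([210., 211.]), array([204., 182.]), array([199., 153.])]
1.9 [array([195., 224.]), array([187., 197.]), array([179., 171.])]
```

View pics/w2c.png

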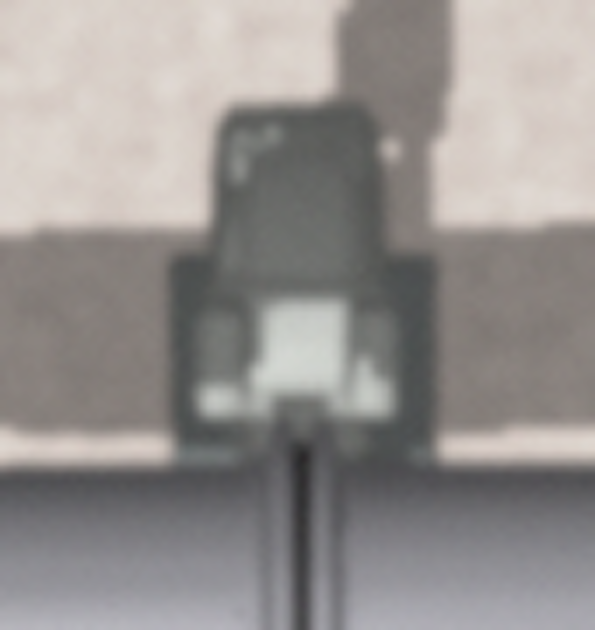

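View pics/d2d.png

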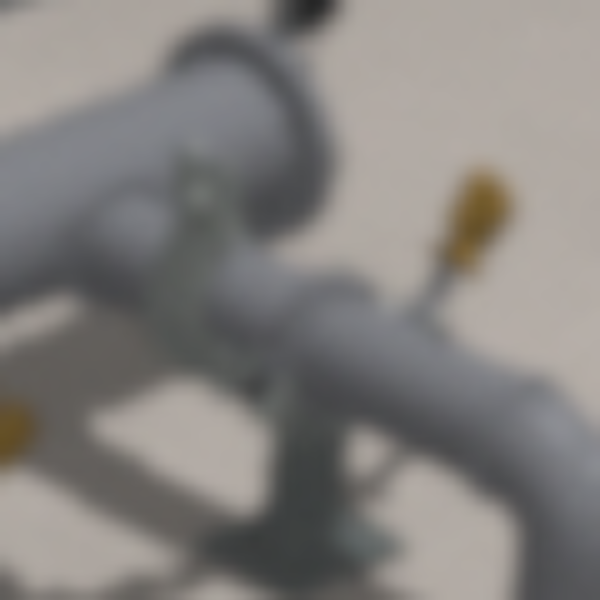

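```bash
python3 - <<'E'
from h import *
Rt=Rdown(np.pi/2+YAW)
e=model(1.8,0)[1]; print(e)
row(e-[0,0,.008],Rt,'grip')
E
```

```text
[ 0.54605328 -0.16857784  0.16544461]
grip row [ 0.1  0.  -0.2] [-0.02 -0.09  6.87]
```

```bash
python3 -m crank '[[0,0,0,0,-0.1,3,5],[0,0,0,0,-0.1,6,5],[0,0,0,0,-0.1,6.9,4],[0,0,0,0,-0.1,6.9,1],[0,0,0,0,-0.1,6.9,1],[0,0,0,0,-0.1,6.9,1],[0,0,0,0,-0.1,6.9,1],[0,0,0,0,-0.1,6.9,1]]' 30; python3 - <<'E'
from h import *
st()
snap('wrist','w3',scale=1.5)
E
```

```text
time: 2.9
eef_pos: [0.546, -0.1688, 0.1579]
eef_rot: [0.719, 0.695, -0.0, 0.001]
force: [-2.9, -0.9, 0.9]
width: 0.225
t 2.9 tcp [ 0.546  -0.1688  0.1579] x [ 0.034  0.999 -0.001] z [ 0.001 -0.001 -1.   ] F [-2.9 -0.9  0.9] T [-0.21  0.58  0.  ] w 0.225 q [ 0.524  0.527 -0.402  1.795  0.262  0.871 -0.034]
```

View pics/w3.png

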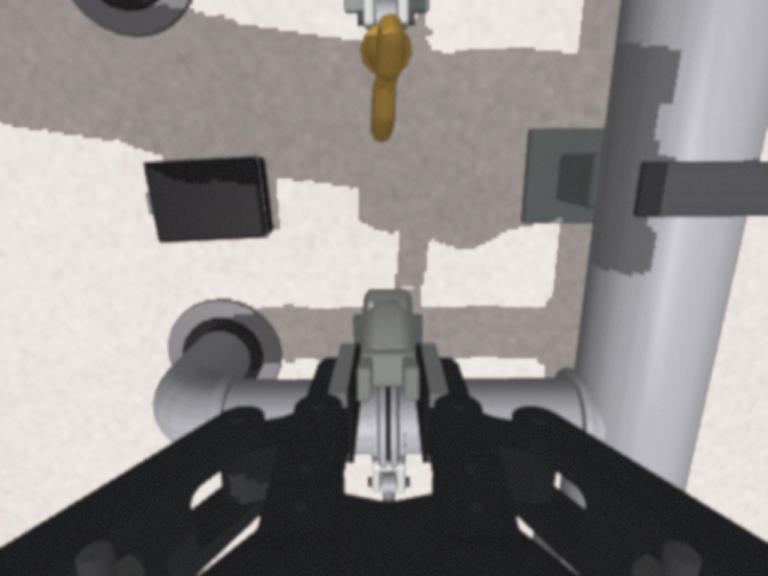

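```bash
python3 - <<'E'
from h import *
s=ctrl.observe();R0=R.from_quat(s['eef_rot'])
e0=model(1.8,0)[1]
for j in np.arange(1.65,-.01,-.15):
    print(round(j,2),np.round(R0.inv().apply(model(j,0)[1]-e0)*100,2))
E
```

```text
1.65 [-1.23  0.01 -0.32]
1.5 [-2.5   0.01 -0.45]
1.35 [-3.77  0.02 -0.39]
1.2 [-5.02  0.02 -0.14]
1.05 [-6.22  0.03  0.29]
0.9 [-7.34  0.03  0.9 ]
0.75 [-8.36  0.03  1.67]
0.6 [-9.25  0.03  2.58]
0.45 [-9.99  0.04  3.62]
0.3 [-10.57   0.04   4.75]
0.15 [-10.97   0.04   5.96]
0.0 [-11.19   0.04   7.21]
```

Half the arc first, then check.

```bash
python3 -m crank '[[0,0,0,-1.2,0,-0.3,1],[0,0,0,-2.5,0,-0.45,1],[0,0,0,-3.8,0,-0.4,1],[0,0,0,-5,0,-0.15,1],[0,0,0,-6.2,0,0.3,1],[0,0,0,-7.3,0,0.9,1],[0,0,0,-7.3,0,0.9,1]]' ; python3 - <<'E'
from h import *
st()
snap('wrist','w4',scale=1.5)
E
```

```text
time: 3.65
eef_pos: [0.5438, -0.2448, 0.1494]
eef_rot: [0.72, 0.694, -0.0, 0.002]
force: [-1.6, -2.9, 3.5]
width: 0.224
t 3.65 tcp [ 0.5438 -0.2448  0.1494] x [ 0.037  0.999 -0.003] z [ 0.002 -0.003 -1.   ] F [-1.6 -2.9  3.5] T [-0.15  0.5   0.04] w 0.224 q [ 0.625  0.573 -0.381  1.737  0.267  0.879  0.091]
```

View pics/w4.png

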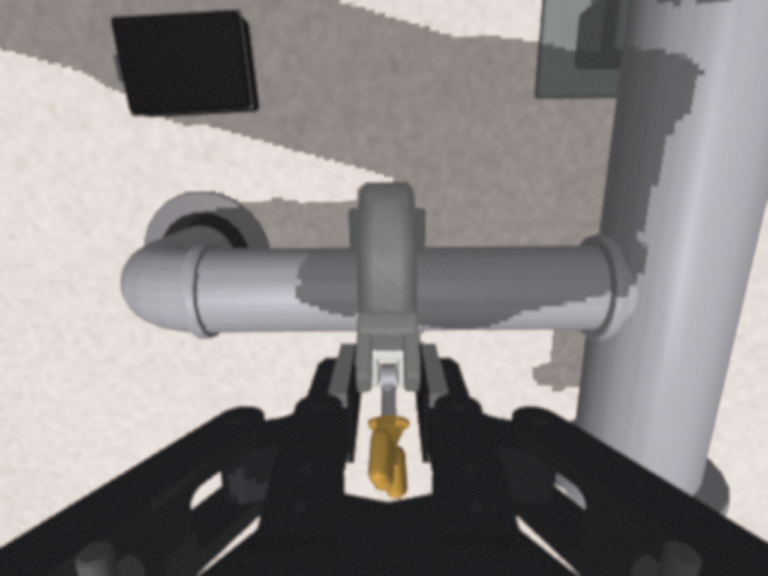

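```bash
python3 - <<'E'
from h import *
Rt=Rdown(np.pi/2+YAW)
for j in (.75,.6,.45,.3,.15,0): row(model(j,0)[1]-[0,0,.008],Rt,j)
E
```

```text
0.75 row [ 0.1  0.2 -0.4] [-0.79  0.    0.89]
0.6 row [ 0.1  0.2 -0.4] [-1.68  0.01  1.8 ]
0.45 row [ 0.1  0.2 -0.4] [-2.42  0.01  2.84]
0.3 row [ 0.1  0.2 -0.4] [-3.    0.01  3.97]
0.15 row [ 0.1  0.2 -0.4] [-3.4   0.01  5.18]
0 row [ 0.1  0.2 -0.4] [-3.62  0.01  6.43]
```

```bash
python3 -m crank '[[0,0,0,-0.8,0,0.9,1],[0,0,0,-1.7,0,1.8,1],[0,0,0,-2.4,0,2.85,1],[0,0,0,-3,0,4,1],[0,0,0,-3.4,0,5.2,1],[0,0,0,-3.6,0,6.4,1],[0,0,0,-3.6,0,6.5,1],[0,0,0,-3.6,0,6.5,1]]' ; python3 - <<'E'
from h import *
st()
snap('wrist','w5',scale=1.5)
snap('scene','s5');crop('s5','s5c',(95,175,195,265),7)
E
```

```text
time: 4.5
eef_pos: [0.5426, -0.2866, 0.086]
eef_rot: [0.721, 0.693, -0.002, 0.005]
force: [-3.6, -10.9, 3.0]
width: 0.222
t 4.5 tcp [ 0.5426 -0.2866  0.086 ] x [ 0.04   0.999 -0.01 ] z [ 0.004 -0.01  -1.   ] F [ -3.6 -10.9   3. ] T [-2.03  0.49 -0.03] w 0.222 q [ 0.652  0.68  -0.34   1.727  0.315  0.781  0.118]
```

View pics/w5.png

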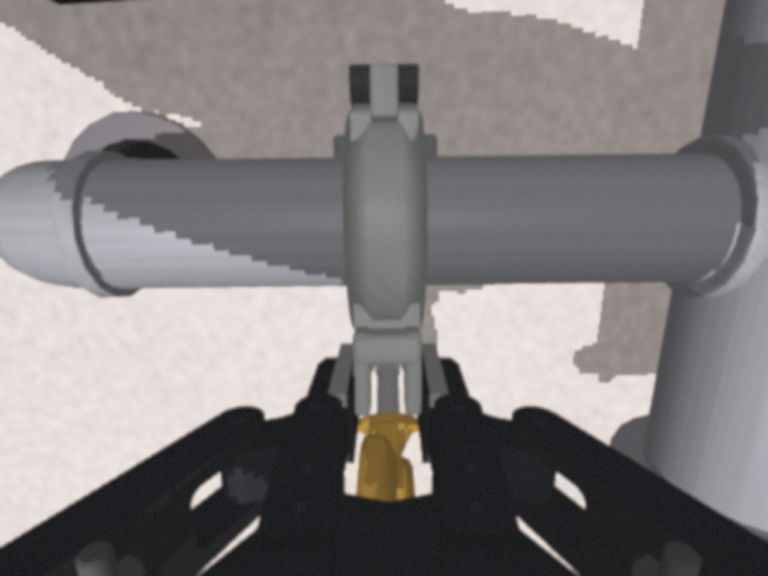

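View pics/s5c.png

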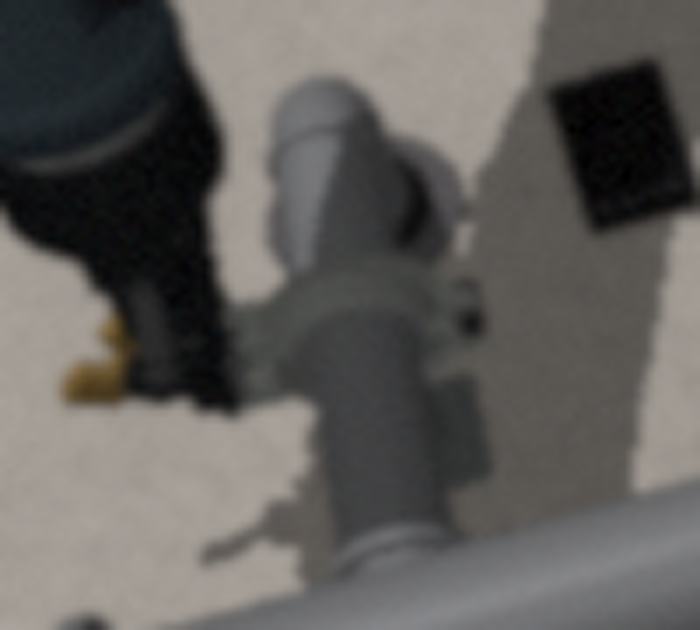

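```bash
python3 -m crank '[[0,0,0,0,0,0,4],[0,0,0,0,0,0,4],[0,0,0,0,0,0,4],[0,0,0,0,0,-2,4],[0,0,0,0,0,-6,4],[0,0,0,0,0,-10,4],[0,0,0,0,0,-10,4]]' ; python3 - <<'E'
from h import *
st()
snap('wrist','w6',scale=1.5)
snap('scene','s6');crop('s6','s6c',(95,175,195,265),7)
snap('side','d6');crop('d6','d6c',(285,130,345,190),10)
E
```

```text
time: 5.3
eef_pos: [0.5462, -0.2858, 0.1921]
eef_rot: [0.721, 0.693, -0.0, 0.01]
force: [0.0, -0.1, -0.2]
width: 0.468
t 5.3 tcp [ 0.5462 -0.2858  0.1921] x [ 0.039  0.999 -0.014] z [ 0.014 -0.014 -1.   ] F [ 0.  -0.1 -0.2] T [ 0.08 -0.04  0.05] w 0.468 q [ 0.684  0.543 -0.387  1.666  0.251  0.963  0.168]
```

View pics/w6.png

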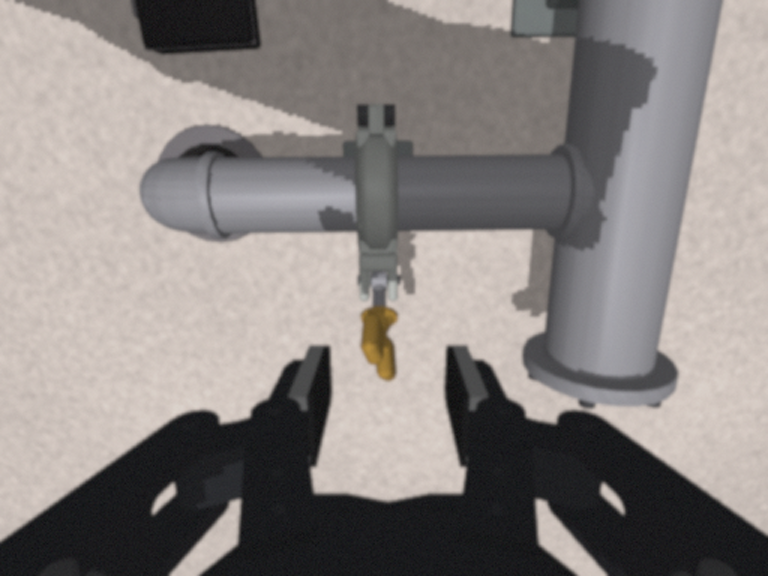

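View pics/s6c.png

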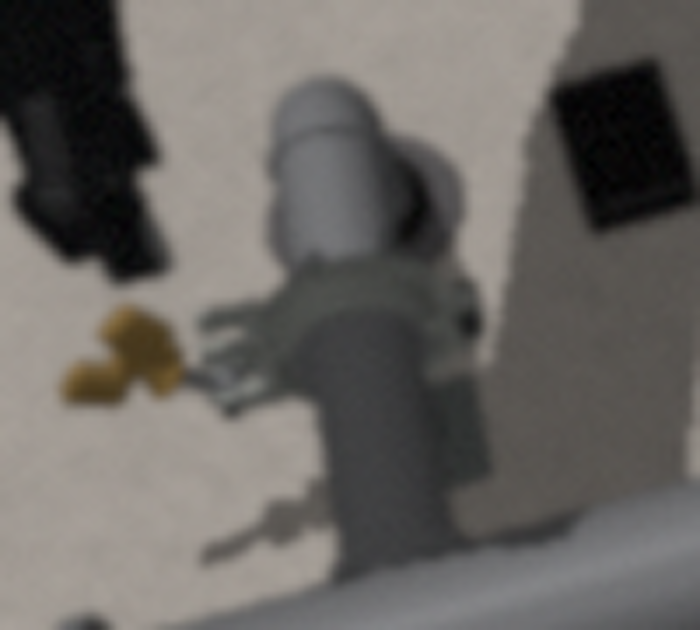

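View pics/d6c.png

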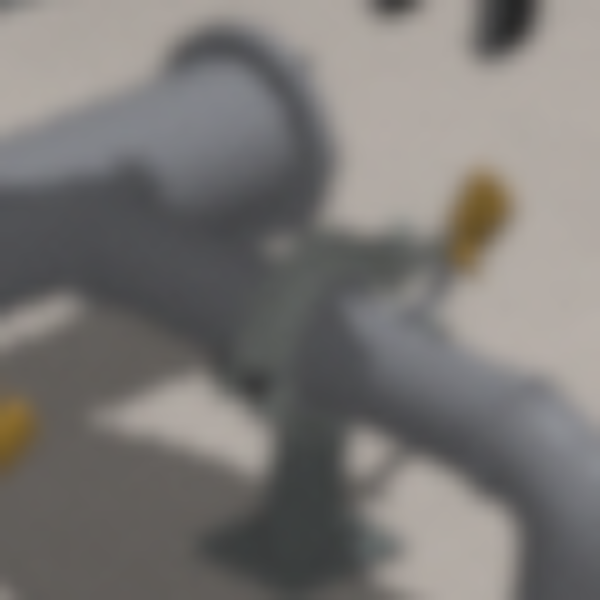

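```bash
python3 - <<'E'
from h import *
for n,(x0,y0,s) in dict(w6=(0,0,1.5),s6=(95,175,7),d6=(285,130,10)).items():
    c=load(n); f=lambda P:np.round((proj(c,P)-[x0,y0])*s).astype(int).tolist()
    X,Y,Z=axes()
    print(n,'H',f(model(0,0)[0]),'piv',f(model(0,0)[2]))
    for j in (0,.1,.2,.3): print('  jaw',j,f(model(j,0)[1]),'ends',f(np.array([model(j,0,r=.0975)[1]+k*.0075*X for k in(-1,1)])))
E
```

```text
w6 H [[376, 118]] piv [[379, 282]]
  jaw 0 [[378, 277]] ends [[366, 298], [392, 298]]
  jaw 0.1 [[378, 279]] ends [[365, 302], [392, 301]]
  jaw 0.2 [[378, 279]] ends [[364, 303], [393, 303]]
  jaw 0.3 [[378, 278]] ends [[363, 303], [393, 302]]
s6 H [[460, 306]] piv [[218, 385]]
  jaw 0 [[228, 355]] ends [[190, 346], [195, 379]]
  jaw 0.1 [[225, 342]] ends [[187, 331], [191, 364]]
  jaw 0.2 [[224, 329]] ends [[186, 316], [191, 349]]
  jaw 0.3 [[226, 315]] ends [[188, 300], [193, 333]]
d6 H [[240, 372]] piv [[416, 317]]
  jaw 0 [[406, 280]] ends [[445, 274], [413, 259]]
  jaw 0.1 [[406, 260]] ends [[446, 251], [413, 236]]
  jaw 0.2 [[404, 241]] ends [[444, 229], [412, 214]]
  jaw 0.3 [[401, 222]] ends [[440, 208], [408, 194]]
```

```bash
python3 - <<'E'
from h import *
X,Y,Z=axes()
Rt=Rdown(np.pi/2+YAW)
p=CEN-.041*Y; p[2]=.125; row(p,Rt); p[2]=.098; row(p,Rt)
E
```

```text
row [ 0.2  0.6 -0.5] [0.75 0.03 6.07]
 row [ 0.2  0.6 -0.5] [0.78 0.01 8.77]
```

```bash
python3 -m crank '[[0.2,0.6,-0.5,0.75,0,3,1.2],[0.2,0.6,-0.5,0.75,0,6,1.2],[0.2,0.6,-0.5,0.75,0,6,1.2],[0.2,0.6,-0.5,0.75,0,7.5,1.2],[0.2,0.6,-0.5,0.75,0,8.2,1.2],[0.2,0.6,-0.5,0.75,0,8.8,1.2],[0.2,0.6,-0.5,0.75,0,8.8,1.2]]' ; python3 - <<'E'
from h import *
st()
E
```

```text
time: 6.15
eef_pos: [0.543, -0.2787, 0.0993]
eef_rot: [0.718, 0.696, 0.0, 0.001]
force: [-2.7, 0.5, 10.5]
width: 0.144
t 6.15 tcp [ 0.543  -0.2787  0.0993] x [ 0.031  1.    -0.001] z [ 0.001 -0.001 -1.   ] F [-2.7  0.5 10.5] T [0.23 0.87 0.03] w 0.144 q [ 0.656  0.662 -0.356  1.723  0.301  0.81   0.129]
```

```bash
python3 -m crank '[[0,0,0,0,0,0.3,1.2],[0,0,0,0,0,0.5,1.2],[0,0,0,0,0,0.5,1.2]]' ; python3 - <<'E'
from h import *
st()
snap('scene','s7');crop('s7','s7c',(95,175,195,265),7)
snap('side','d7');crop('d7','d7c',(285,130,345,190),10)
E
```

```text
time: 6.45
eef_pos: [0.5433, -0.2788, 0.0988]
eef_rot: [0.718, 0.696, -0.001, 0.001]
force: [-12.8, 6.1, 35.6]
width: 0.137
t 6.45 tcp [ 0.5433 -0.2788  0.0988] x [ 0.031  1.    -0.002] z [ 0.001 -0.002 -1.   ] F [-12.8   6.1  35.6] T [1.09 3.02 0.05] w 0.137 q [ 0.654  0.662 -0.355  1.723  0.303  0.809  0.127]
```

View pics/d7c.png

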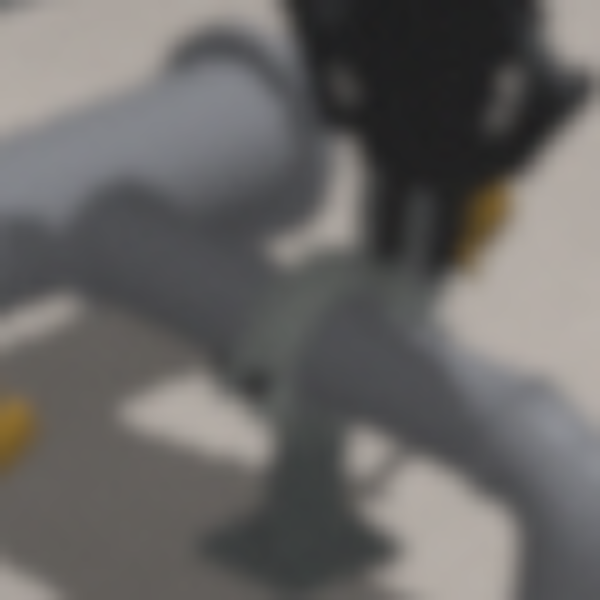

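```bash
python3 -m crank '[[0,0,0,0,0,-4,1.2],[0,0,0,0,0,-8,0.5],[0,0,0,-5,0,-8,0],[0,0,0,-9.7,0,-8,0],[0,0,0,-9.7,0,-5,0],[0,0,0,-9.7,0,-1,0],[0,0,0,-9.7,0,0.5,0],[0,0,0,-9.7,0,0.5,0]]' ; python3 - <<'E'
from h import *
st()
snap('wrist','w8',scale=1.5)
snap('side','d8');crop('d8','d8c',(285,130,345,190),10)
snap('scene','s8');crop('s8','s8c',(95,175,195,265),7)
E
```

```text
time: 7.35
eef_pos: [0.539, -0.3745, 0.092]
eef_rot: [0.718, 0.696, -0.001, -0.001]
force: [0.6, -0.9, 0.4]
width: 0.0
t 7.35 tcp [ 0.539  -0.3745  0.092 ] x [0.03 1.   0.  ] z [-0.003  0.    -1.   ] F [ 0.6 -0.9  0.4] T [0.02 0.02 0.  ] w 0.0 q [ 0.766  0.737 -0.338  1.593  0.298  0.866  0.284]
```

View pics/w8.png

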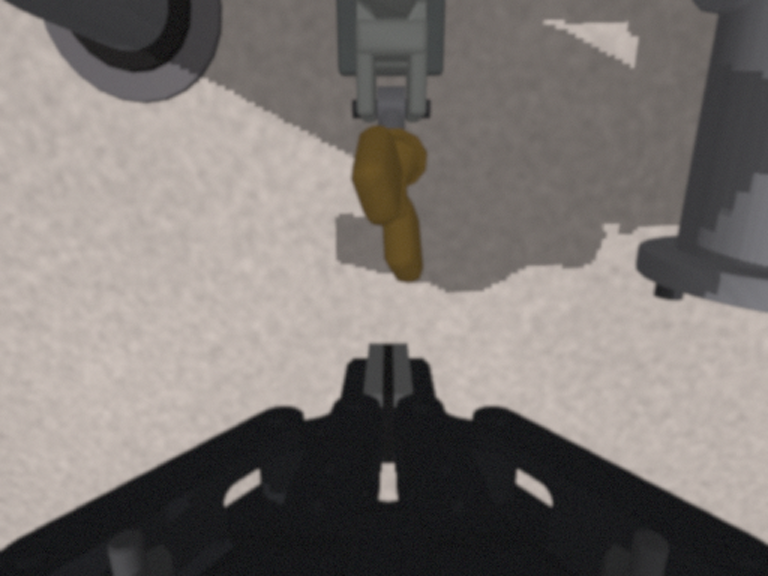

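View pics/d8c.png

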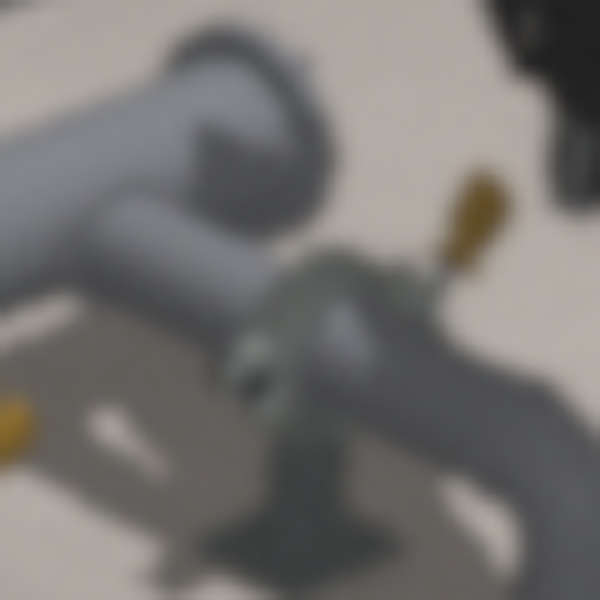

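View pics/s8c.png

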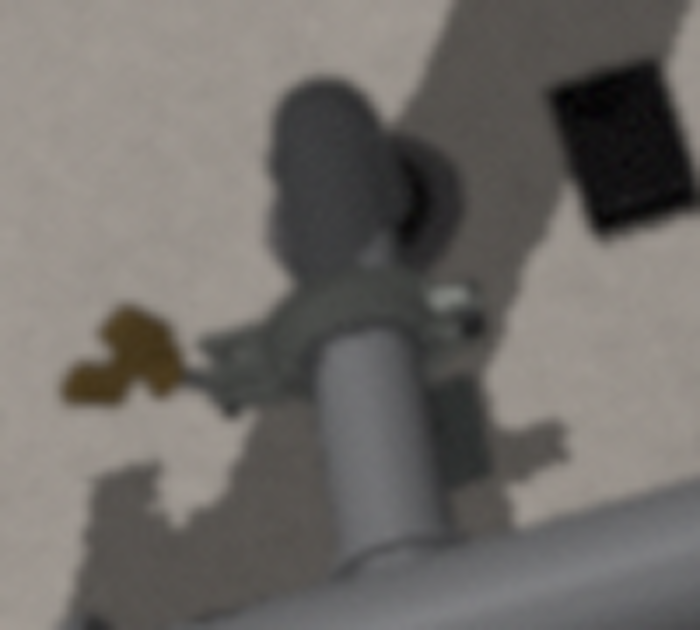

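```bash
python3 -m crank '[[0,0,0,1,0.5,-1,0],[0,0,0,2,0.5,-1,0],[0,0,0,3,0.5,-1,0],[0,0,0,4,0.5,-1,0],[0,0,0,4.8,0.5,-1,0],[0,0,0,4.8,0.5,-1,0]]' ; python3 - <<'E'
from h import *
st()
snap('wrist','w9',scale=1.5)
snap('scene','s9');crop('s9','s9c',(95,175,195,265),7)
E
```

```text
time: 8.1
eef_pos: [0.5516, -0.3414, 0.1129]
eef_rot: [0.72, 0.694, -0.003, 0.014]
force: [-0.4, -22.9, 20.5]
width: -0.001
t 8.1 tcp [ 0.5516 -0.3414  0.1129] x [ 0.036  0.999 -0.024] z [ 0.015 -0.025 -1.   ] F [ -0.4 -22.9  20.5] T [-5.15 -0.01  0.03] w -0.001 q [ 0.71   0.683 -0.338  1.635  0.303  0.85   0.21 ]
```

View pics/w9.png

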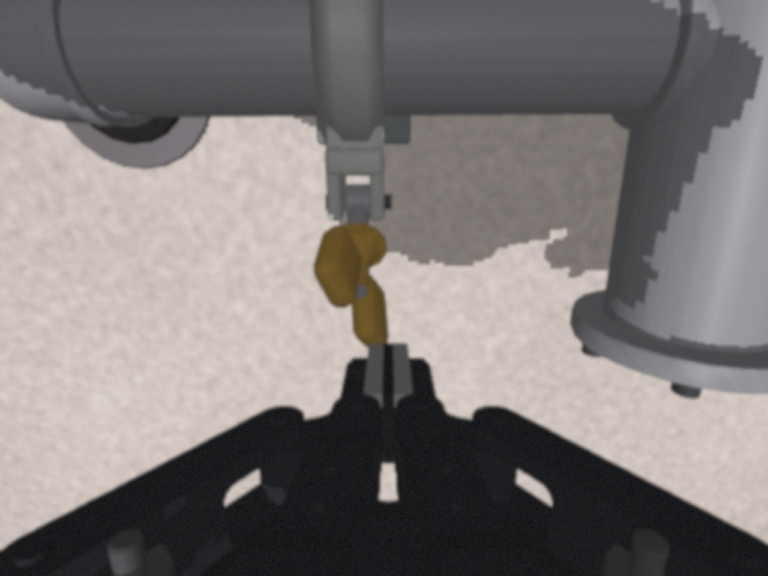

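View pics/s9c.png

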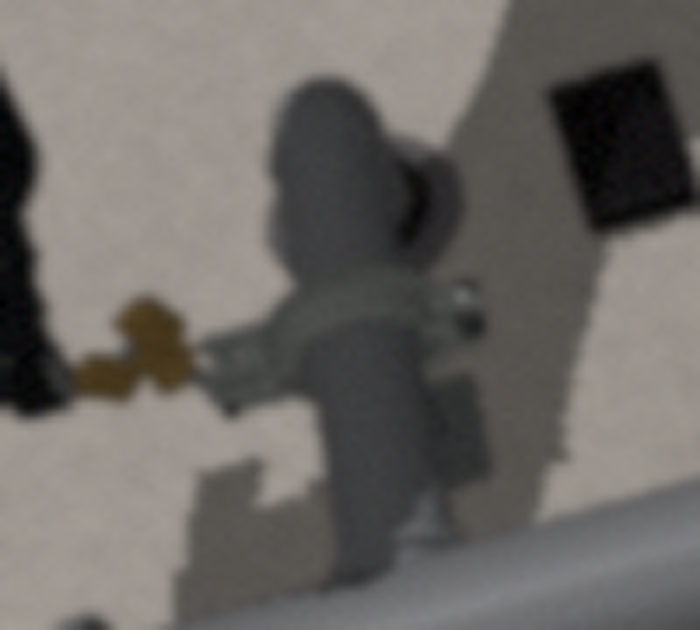

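```bash
python3 -m crank '[[0,0,0,0,-0.5,-0.6,0],[0,0,0,0.5,-0.5,-1.1,0],[0,0,0,1,-0.5,-1.6,0],[0,0,0,1.6,-0.5,-1.6,0],[0,0,0,2.1,-0.5,-1.6,0],[0,0,0,2.1,-0.5,-1.6,0]]' ; python3 - <<'E'
from h import *
st()
snap('wrist','w10',scale=1.5)
snap('scene','s10');crop('s10','s10c',(95,175,195,265),7)
E
```

```text
time: 8.8
eef_pos: [0.5478, -0.3191, 0.1288]
eef_rot: [0.719, 0.695, -0.003, 0.015]
force: [1.3, -1.1, 0.9]
width: -0.005
t 8.8 tcp [ 0.5478 -0.3191  0.1288] x [ 0.035  0.999 -0.024] z [ 0.016 -0.025 -1.   ] F [ 1.3 -1.1  0.9] T [-0.24 -0.31 -0.03] w -0.005 q [ 0.693  0.641 -0.348  1.669  0.295  0.858  0.185]
```

View pics/w10.png

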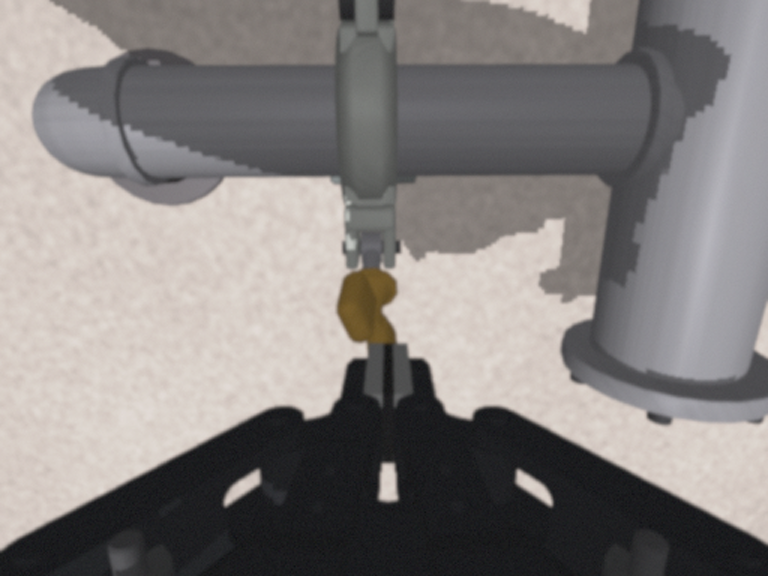

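View pics/s10c.png

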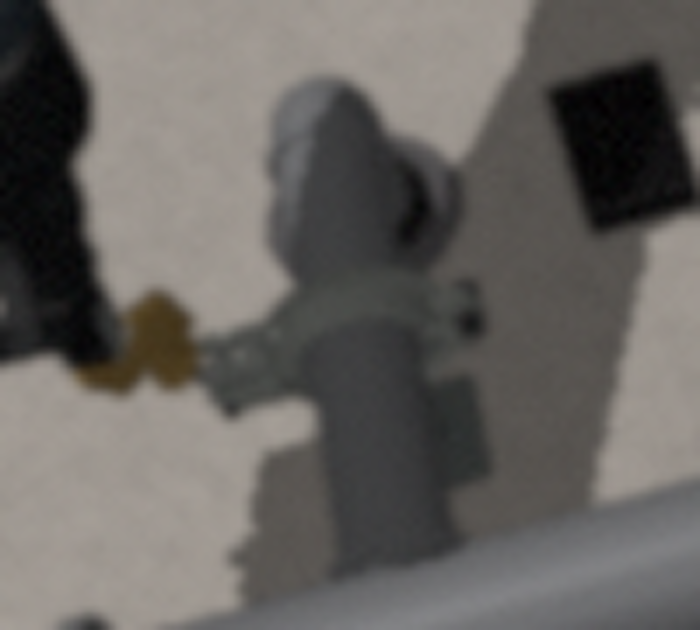

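```bash
python3 - <<'E'
from h import *
Rt=Rdown(np.pi/2+YAW)
for p in ([.547,-.319,.14],[.547,-.37,.14],[.547,-.37,.095],[.547,-.343,.095],[.547,-.334,.103],[.547,-.327,.109],[.547,-.321,.112],[.547,-.316,.114]): row(p,Rt)
E
```

```text
row [ 0.9  1.3 -0.3] [-0.05 -0.04 -1.19]
 row [ 0.9  1.3 -0.3] [-5.14  0.14 -1.07]
 row [ 0.9  1.3 -0.3] [-5.04  0.06  3.43]
 row [ 0.9  1.3 -0.3] [-2.34 -0.03  3.37]
 row [ 0.9  1.3 -0.3] [-1.46 -0.05  2.55]
 row [ 0.9  1.3 -0.3] [-0.77 -0.06  1.93]
 row [ 0.9  1.3 -0.3] [-0.18 -0.08  1.62]
 row [ 0.9  1.3 -0.3] [ 0.31 -0.09  1.4 ]
```

```bash
python3 -m crank '[[0.9,1.3,-0.3,0,0,-1.2,0],[0.9,1.3,-0.3,-5,0.1,-1.1,0],[0.9,1.3,-0.3,-5.1,0.1,0,0],[0.9,1.3,-0.3,-5.1,0.1,3.4,0],[0.9,1.3,-0.3,-5.1,0.1,3.4,0],[0.9,1.3,-0.3,-2.3,0,3.4,0],[0.9,1.3,-0.3,-2.3,0,3.4,0],[0.9,1.3,-0.3,-1.5,0,2.5,0],[0.9,1.3,-0.3,-0.8,0,1.9,0],[0.9,1.3,-0.3,-0.2,0,1.6,0],[0.9,1.3,-0.3,0.2,0,1.4,0],[0.9,1.3,-0.3,0.2,0,1.4,0]]' ; python3 - <<'E'
from h import *
st()
snap('wrist','w11',scale=1.5)
snap('scene','s11');crop('s11','s11c',(95,175,195,265),7)
E
```

```text
time: 10.1
eef_pos: [0.5478, -0.3209, 0.1148]
eef_rot: [0.718, 0.696, -0.001, 0.003]
force: [1.1, -8.3, -4.3]
width: 0.001
t 10.1 tcp [ 0.5478 -0.3209  0.1148] x [ 0.032  0.999 -0.006] z [ 0.003 -0.006 -1.   ] F [ 1.1 -8.3 -4.3] T [-1.67 -0.41 -0.02] w 0.001 q [ 0.699  0.672 -0.347  1.653  0.288  0.863  0.201]
```

View pics/w11.png

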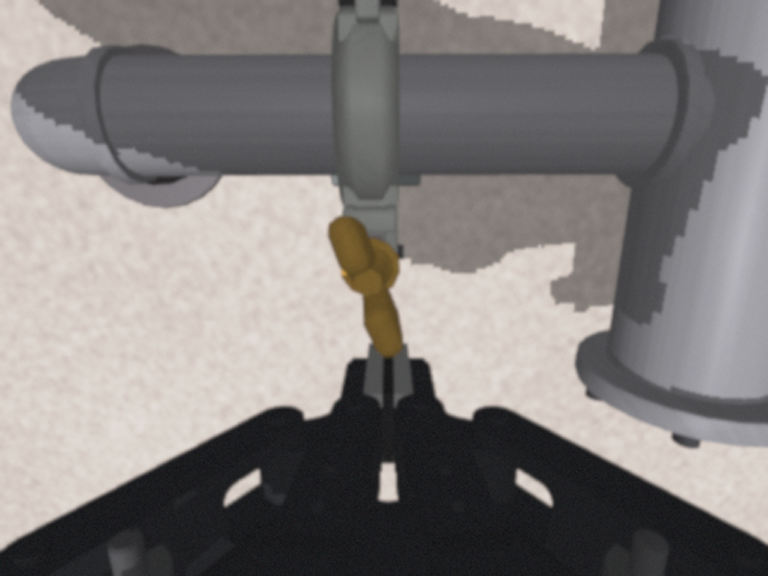

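View pics/s11c.png

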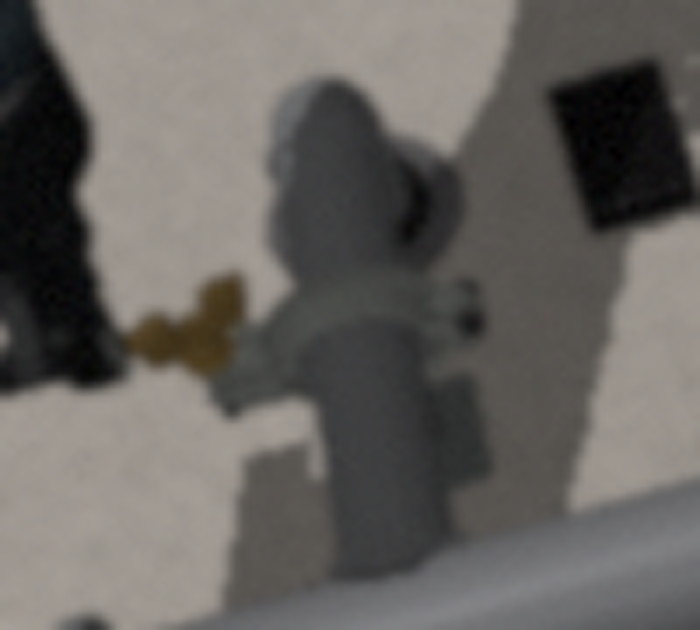

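```bash
python3 -m crank '[[0,0,0,0.6,0,-0.1,0],[0,0,0,1,0,-0.1,0],[0,0,0,1,0,-0.1,0],[0,0,0,1,0,-0.1,0]]' ; python3 - <<'E'
from h import *
st()
snap('wrist','w12',scale=1.5)
snap('scene','s12');crop('s12','s12c',(95,175,195,265),7)
E
```

```text
time: 10.6
eef_pos: [0.5476, -0.3198, 0.1161]
eef_rot: [0.72, 0.694, -0.004, 0.008]
force: [3.6, -18.5, -10.0]
width: 0.001
t 10.6 tcp [ 0.5476 -0.3198  0.1161] x [ 0.038  0.999 -0.016] z [ 0.005 -0.016 -1.   ] F [  3.6 -18.5 -10. ] T [-3.92 -0.69 -0.06] w 0.001 q [ 0.69   0.664 -0.341  1.661  0.294  0.855  0.186]
```

View pics/w12.png

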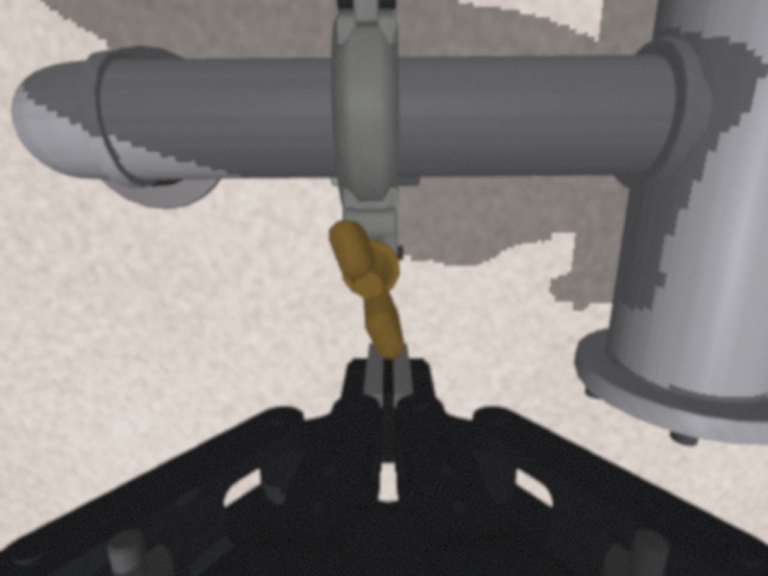

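View pics/s12c.png

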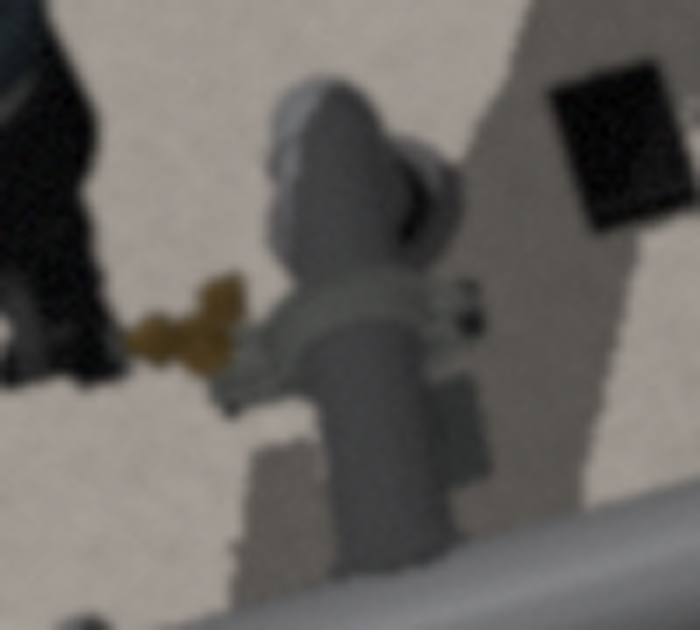

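```bash
python3 -m crank '[[0.5,1,0,-1.5,0,0,0],[0.5,1,0,-2,0,-3,3],[0.5,1,0,-2,-0.3,-8,4],[0.5,1,0,-2,-0.3,-10,4],[0.5,1,0,-2,-0.3,-10,4]]' ; python3 - <<'E'
from h import *
st()
snap('wrist','w13',scale=1.5)
snap('side','d13');crop('d13','d13c',(285,130,345,190),10)
crop('w13','w13c',(200,120,300,220),6)
E
```

```text
time: 11.2
eef_pos: [0.5456, -0.3389, 0.2208]
eef_rot: [0.72, 0.694, 0.001, 0.002]
force: [0.3, -0.4, -0.7]
width: 0.473
t 11.2 tcp [ 0.5456 -0.3389  0.2208] x [ 0.038  0.999 -0.001] z [ 0.003 -0.002 -1.   ] F [ 0.3 -0.4 -0.7] T [-0.04 -0.03 -0.01] w 0.473 q [ 0.748  0.562 -0.381  1.556  0.228  1.064  0.272]
```

View pics/w13.png

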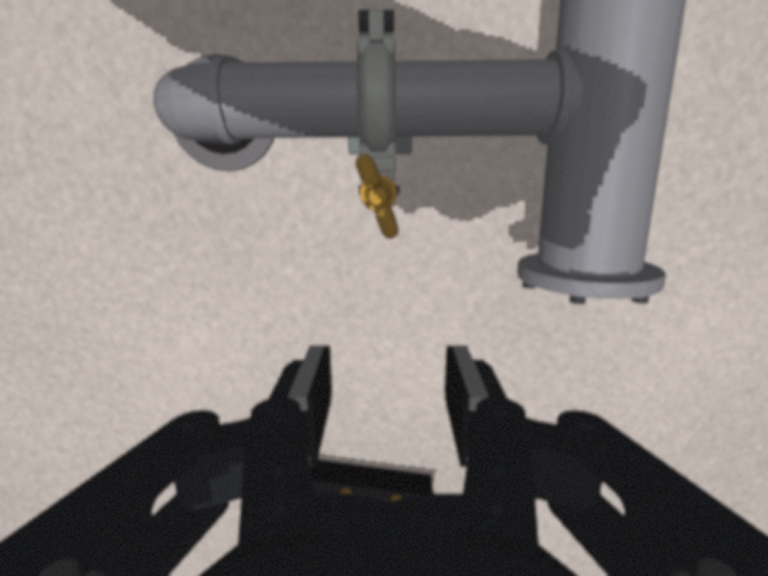

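View pics/w13c.png

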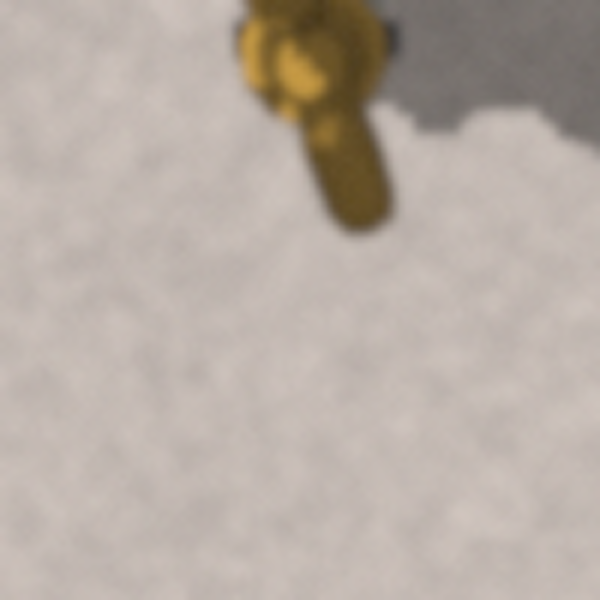

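View pics/d13c.png

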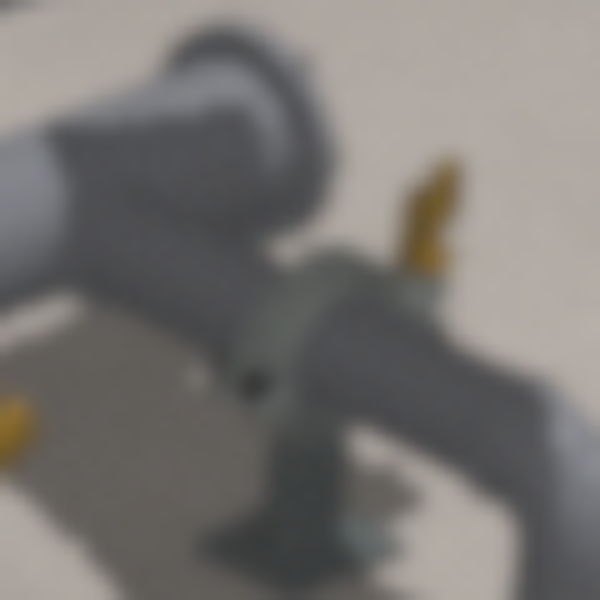

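```bash
python3 - <<'E'
from h import *
c=load('w13')
a=onz(c,(366/1.5,160/1.5),.130);b=onz(c,(391/1.5,233/1.5),.130);d=a-b
yaw=np.arctan2(d[1],d[0]);print(a,b,(a+b)/2,np.linalg.norm(d),np.degrees(yaw),'hub',onz(c,(378/1.5,193/1.5),.122),model(0,0)[3])
p=(a+b)/2; Rt=Rdown(yaw)
for z in (.16,.110): row([.5425,-.2895,z],Rt)
E
```

```text
[ 0.53773479 -0.26871655  0.13      ] [ 0.54905506 -0.30651458  0.13      ] [ 0.54339492 -0.28761556  0.13      ] 0.03945680277383017 106.67261593823956 hub [ 0.54292145 -0.28601536  0.122     ] [ 0.54244023 -0.2889766   0.122     ]
 row [ -0.2  -0.1 -18.8] [ 4.83 -0.24  5.66]
 row [ -0.2  -0.1 -18.8] [ 4.82 -0.22 10.66]
```

```bash
python3 -m crank '[[0,0,-8,2.5,-0.1,2,4],[0,0,-16,4.9,-0.2,4,4],[0,0,-18.8,4.95,-0.2,5.6,3.5],[0,0,-18.8,4.95,-0.2,5.6,3.5],[0,0,-18.8,4.95,-0.2,5.6,3.5]]' ; python3 - <<'E'
from h import *
st()
snap('wrist','w14',scale=1.5)
E
```

```text
time: 11.8
eef_pos: [0.5422, -0.2885, 0.1597]
eef_rot: [0.598, 0.801, -0.0, -0.003]
force: [0.6, -0.5, 0.4]
width: 0.408
t 11.8 tcp [ 0.5422 -0.2885  0.1597] x [-0.284  0.959  0.004] z [-0.005  0.002 -1.   ] F [ 0.6 -0.5  0.4] T [-0.01 -0.04 -0.  ] w 0.408 q [ 0.733  0.603 -0.447  1.671  0.307  0.943  0.46 ]
```

View pics/w14.png

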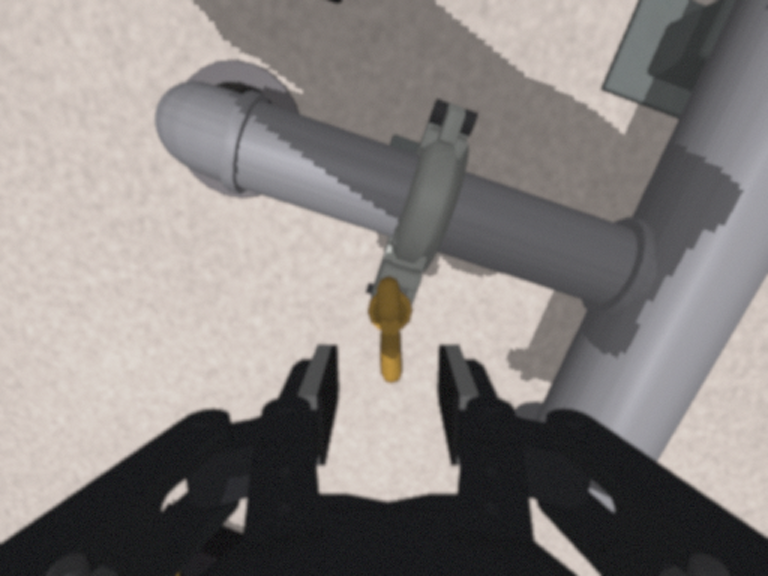

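```bash
python3 -m crank '[[0,0,0,0,0.05,2.5,3.5],[0,0,0,0,0.05,4.9,3.5],[0,0,0,0,0.05,4.9,3.5],[0,0,0,0,0.05,4.9,0.5],[0,0,0,0,0.05,4.9,0.5],[0,0,0,0,0.05,4.9,0.5],[0,0,0,0,0.05,4.9,0.5],[0,0,0,0,0.05,4.9,0.5]]' 50; python3 - <<'E'
from h import *
st()
snap('wrist','w15',scale=1.5)
E
```

```text
time: 12.65
eef_pos: [0.5435, -0.2895, 0.113]
eef_rot: [0.599, 0.801, -0.001, -0.001]
force: [-3.3, -0.1, 7.6]
width: 0.095
t 12.65 tcp [ 0.5435 -0.2895  0.113 ] x [-0.284  0.959  0.001] z [-0.002  0.    -1.   ] F [-3.3 -0.1  7.6] T [-0.04  0.76  0.07] w 0.095 q [ 0.716  0.663 -0.424  1.697  0.342  0.858  0.433]
```

View pics/w15.png

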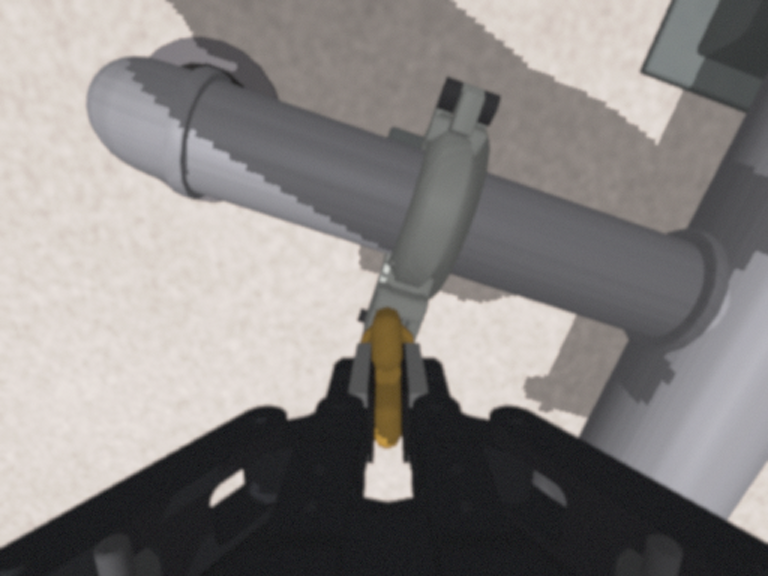

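```bash
python3 -m crank '[[0,0,8,0,0,-0.1,0.5],[0,0,16,0,0,-0.1,0.5],[0,0,24,0,0,-0.1,0.5],[0,0,32,0,0,-0.1,0.5],[0,0,40,0,0,-0.1,0.5],[0,0,48,0,0,-0.1,0.5],[0,0,56,0,0,-0.1,0.5],[0,0,64,0,0,-0.1,0.5],[0,0,72,0,0,-0.1,0.5],[0,0,80,0,0,-0.1,0.5],[0,0,80,0,0,-0.1,0.5]]'; python3 - <<'E'
from h import *
st()
snap('wrist','w16',scale=1.5)
E
```

```text
time: 13.8
eef_pos: [0.5408, -0.2886, 0.1129]
eef_rot: [0.974, 0.227, -0.004, -0.002]
force: [-5.0, 1.4, -3.6]
width: 0.097
t 13.8 tcp [ 0.5408 -0.2886  0.1129] x [ 0.897  0.442 -0.006] z [-0.008  0.002 -1.   ] F [-5.   1.4 -3.6] T [ 0.17  1.19 -0.04] w 0.097 q [ 0.474  0.623 -0.081  1.715  0.067  0.814 -0.751]
```

View pics/w16.png

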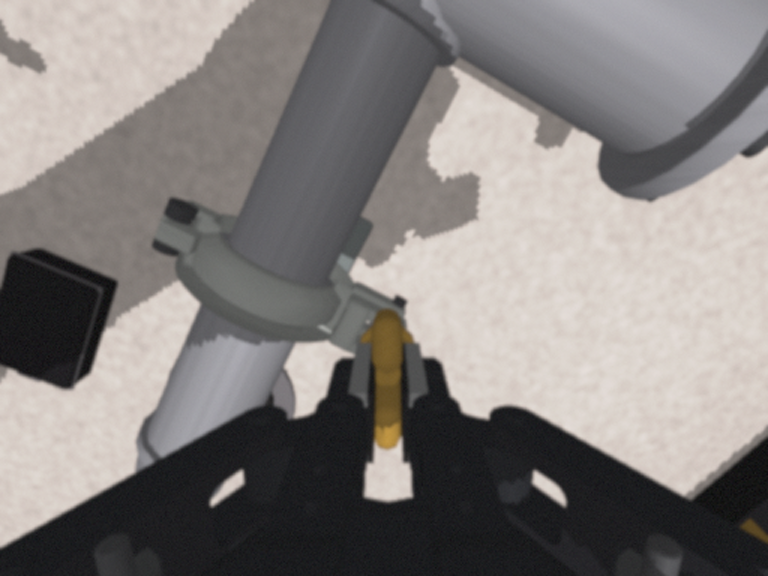

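```bash
python3 -m crank '[[0,0,8,0,0,0,0.5],[0,0,16,0,0,0,0.5],[0,0,24,0,0,0,0.5],[0,0,32,0,0,0,0.5],[0,0,40,0,0,0,0.5],[0,0,48,0,0,0,0.5],[0,0,54,0,0,0,0.5],[0,0,54,0,0,0,0.5]]'; python3 - <<'E'
from h import *
st()
E
python3 -m crank '[[0,0,8,0,0,0,0.5],[0,0,16,0,0,0,0.5],[0,0,24,0,0,0,0.5],[0,0,32,0,0,0,0.5],[0,0,40,0,0,0,0.5],[0,0,40,0,0,0,0.5]]'; python3 - <<'E'
from h import *
st()
snap('wrist','w17',scale=1.5)
E
```

```text
time: 14.65
eef_pos: [0.5405, -0.2868, 0.1126]
eef_rot: [0.971, -0.238, -0.005, -0.001]
force: [-1.9, 3.7, -1.6]
width: 0.096
t 14.65 tcp [ 0.5405 -0.2868  0.1126] x [ 0.886 -0.463 -0.01 ] z [-0.009  0.004 -1.   ] F [-1.9  3.7 -1.6] T [ 0.95  0.3  -0.05] w 0.096 q [ 0.303  0.625  0.155  1.728 -0.125  0.808 -1.536]
time: 15.25
eef_pos: [0.5415, -0.2856, 0.1125]
eef_rot: [0.832, -0.555, -0.005, 0.0]
force: [1.6, 2.7, -4.3]
width: 0.094
t 15.25 tcp [ 0.5415 -0.2856  0.1125] x [ 0.384 -0.923 -0.007] z [-0.008  0.005 -1.   ] F [ 1.6  2.7 -4.3] T [ 0.72 -0.43 -0.02] w 0.094 q [ 0.177  0.643  0.331  1.735 -0.272  0.818 -2.112]
```

View pics/w17.png

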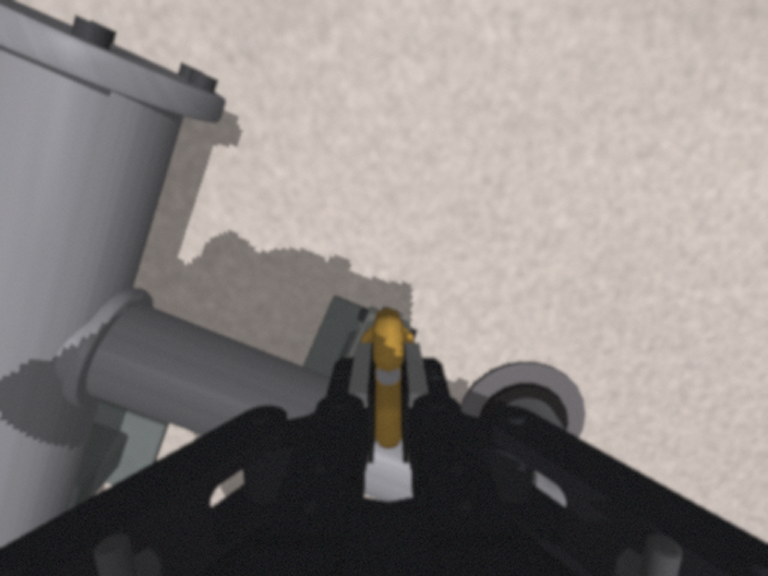

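```bash
python3 -m crank '[[0,0,8,0,0,0,0.5],[0,0,16,0,0,0,0.5],[0,0,24,0,0,0,0.5],[0,0,32,0,0,0,0.5],[0,0,36,0,0,0,0.5],[0,0,36,0,0,0,0.5]]'; python3 - <<'E'
from h import *
st()
E
```

```text
time: 15.9
eef_pos: [0.5427, -0.2853, 0.1124]
eef_rot: [-0.623, 0.782, 0.004, -0.001]
force: [5.3, 1.6, -8.6]
width: 0.092
t 15.9 tcp [ 0.5427 -0.2853  0.1124] x [-0.224 -0.975 -0.003] z [-0.006  0.004 -1.   ] F [ 5.3  1.6 -8.6] T [ 0.26 -1.18 -0.05] w 0.092 q [ 0.068  0.673  0.489  1.741 -0.406  0.838 -2.623]
```

```bash
python3 -m crank '[[0,0,0,0,0,0,3.5],[0,0,0,0,0,0,3.5],[0,0,0,0,0,0,3.5],[0,0,0,0,0,-2,3.5],[0,0,0,0,0,-4.7,3.5],[0,0,-8,0,0,-4.7,3.5],[0,0,-16,0,0,-4.7,3.5],[0,0,-24,0,0,-4.7,3.5],[0,0,-32,0,0,-4.7,3.5],[0,0,-40,0,0,-4.7,3.5],[0,0,-48,0,0,-4.7,3.5],[0,0,-56,0,0,-4.7,3.5]]'; python3 - <<'E'
from h import *
s=st()
row([.543,-.288,.16],Rdown(np.arctan2(-.975,-.224)+np.pi/2))
row([.543,-.288,.16],Rdown(np.arctan2(.975,.224)))
E
```

```text
time: 17.1
eef_pos: [0.5427, -0.2862, 0.1598]
eef_rot: [0.918, -0.395, -0.004, -0.0]
force: [-0.9, 0.6, 0.3]
width: 0.408
t 17.1 tcp [ 0.5427 -0.2862  0.1598] x [ 0.687 -0.726 -0.007] z [-0.006  0.004 -1.   ] F [-0.9  0.6  0.3] T [-0.02 -0.01  0.04] w 0.408 q [ 0.213  0.572  0.278  1.705 -0.192  0.898 -1.813]
 row [ -0.    0.4 -33.7] [ 0.16  0.1  -0.02]
 row [  -0.4    0.3 -123.7] [ 0.16  0.1  -0.02]
```

```bash
python3 -m crank '[[0,0,-8.5,0,0,0,3.5],[0,0,-17,0,0,0,3.5],[0,0,-25.5,0,0,0,3.5],[0,0,-34,0,0,0,3.5],[0,0,-42.5,0,0,0,3.5],[0,0,-51,0,0,0,3.5],[0,0,-59.5,0,0,0,3.5],[0,0,-68,0,0,0,3.5],[0,0,-76,0,0,0,3.5],[0,0,-84,0,0,0,3.5],[0,0,-90,0,0,0,3.5]]'; python3 - <<'E'
from h import *
s=st()
row([.543,-.288,.16],Rdown(np.arctan2(.975,.224)))
E
```

```text
time: 18.2
eef_pos: [0.5422, -0.287, 0.1601]
eef_rot: [0.928, 0.372, -0.002, -0.002]
force: [0.7, 0.1, -0.1]
width: 0.409
t 18.2 tcp [ 0.5422 -0.287   0.1601] x [ 0.723  0.691 -0.003] z [-0.006  0.003 -1.   ] F [ 0.7  0.1 -0.1] T [-0.04  0.05  0.04] w 0.409 q [ 0.49   0.562 -0.106  1.687  0.072  0.903 -0.452]
 row [ -0.4   0.  -33.3] [-0.01  0.12  0.01]
```

```bash
python3 -m crank '[[0,0,-8.5,0,0.1,0,3.5],[0,0,-17,0,0.1,0,3.5],[0,0,-25.5,0,0.1,0,3.5],[-0.4,0,-33,0,0.1,0,3.5],[-0.4,0,-33,0,0.1,0,3.5]]'; python3 - <<'E'
from h import *
s=st()
snap('wrist','w18',scale=1.5)
snap('side','d18');crop('d18','d18c',(285,130,345,190),10)
E
```

```text
time: 18.7
eef_pos: [0.5423, -0.2886, 0.1603]
eef_rot: [0.784, 0.621, -0.0, 0.0]
force: [-0.0, 0.1, 0.4]
width: 0.411
t 18.7 tcp [ 0.5423 -0.2886  0.1603] x [ 0.229  0.974 -0.001] z [-0.    -0.001 -1.   ] F [-0.   0.1  0.4] T [0.02 0.04 0.04] w 0.411 q [ 0.591  0.57  -0.244  1.685  0.168  0.907  0.05 ]
```

View pics/w18.png

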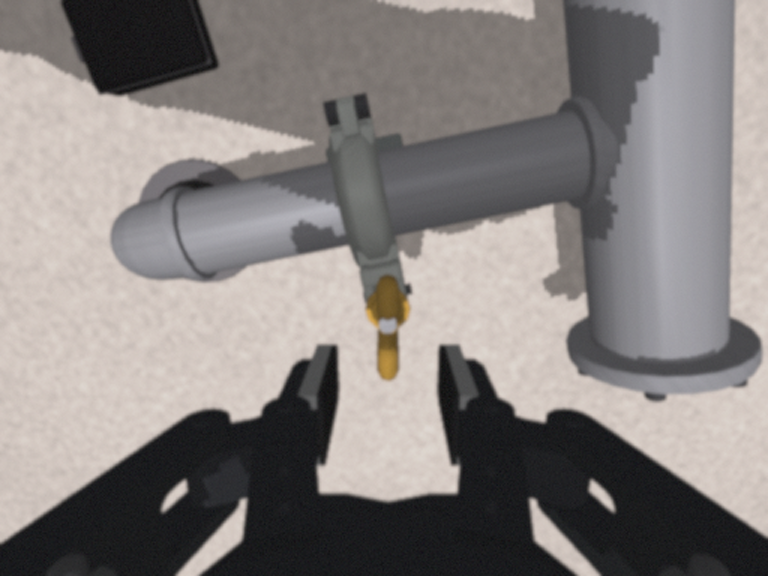

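View pics/d18c.png

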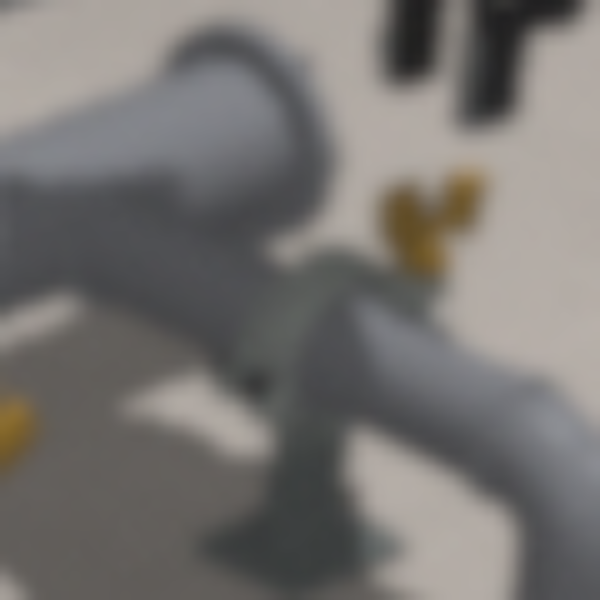

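```bash
python3 -m crank '[[0,0,0,0,0,2.5,3.5],[0,0,0,0,0,4.8,3.5],[0,0,0,0,0,4.8,3.5],[0,0,0,0,0,4.8,0.5],[0,0,0,0,0,4.8,0.5],[0,0,0,0,0,4.8,0.5],[0,0,0,0,0,4.8,0.5],[0,0,0,0,0,4.8,0.5]]' 60; python3 - <<'E'
from h import *
s=st()
E
python3 -m crank '[[0,0,8,0,0,0,0.5],[0,0,16,0,0,0,0.5],[0,0,24,0,0,0,0.5],[0,0,32,0,0,0,0.5],[0,0,32,0,0,0,0.5]]'; python3 - <<'E'
from h import *
st()
E
```

```text
time: 19.6
eef_pos: [0.5426, -0.2887, 0.1135]
eef_rot: [0.785, 0.619, -0.0, 0.001]
force: [-4.3, 1.4, 6.9]
width: 0.092
t 19.6 tcp [ 0.5426 -0.2887  0.1135] x [ 0.234  0.972 -0.001] z [-0.    -0.002 -1.   ] F [-4.3  1.4  6.9] T [0.33 0.91 0.02] w 0.092 q [ 0.58   0.631 -0.23   1.711  0.187  0.82   0.029]
time: 20.1
eef_pos: [0.5421, -0.2885, 0.1137]
eef_rot: [0.925, 0.381, -0.001, 0.001]
force: [-4.8, 0.3, 2.9]
width: 0.093
t 20.1 tcp [ 0.5421 -0.2885  0.1137] x [ 0.71   0.704 -0.003] z [-0.002 -0.003 -1.   ] F [-4.8  0.3  2.9] T [-0.21  1.1   2.38] w 0.093 q [ 0.479  0.62  -0.091  1.718  0.078  0.807 -0.438]
```

```bash
python3 -m crank '[[0,0,3,0,0,0,0.5],[0,0,3,0,0,0,0.5]]'; python3 -c "
from h import *
st()"
python3 -m crank '[[0,0,0,0,0,0,3.5],[0,0,0,0,0,0,3.5],[0,0,0,0,0,0,3.5],[0,0,0,0,0,-3,3.5],[0,0,0,0,0,-7,3.5],[0,0,0,0,0,-11,3.5],[0,0,0,0,0,-15,3.5],[0,0,-8,0,0,-17,3.5],[0,0,-16,0,0,-17,3.5]]'; python3 - <<'E'
from h import *
st()
snap('wrist','w20',scale=1.5)
snap('scene','s20');crop('s20','s20c',(95,175,195,265),7)
snap('side','d20');crop('d20','d20c',(285,130,345,190),10)
E
```

```text
time: 20.3
eef_pos: [0.542, -0.2884, 0.1138]
eef_rot: [0.933, 0.36, -0.002, 0.002]
force: [-4.0, -1.2, 1.1]
width: 0.093
t 20.3 tcp [ 0.542  -0.2884  0.1138] x [ 0.741  0.672 -0.005] z [-0.002 -0.004 -1.   ] F [-4.  -1.2  1.1] T [-0.25  0.75  2.73] w 0.093 q [ 0.47   0.619 -0.079  1.719  0.071  0.806 -0.478]
time: 21.2
eef_pos: [0.5446, -0.2889, 0.2884]
eef_rot: [0.873, 0.488, 0.0, 0.005]
force: [0.1, -0.2, -0.5]
width: 0.409
t 21.2 tcp [ 0.5446 -0.2889  0.2884] x [ 0.524  0.852 -0.004] z [ 0.005 -0.008 -1.   ] F [ 0.1 -0.2 -0.5] T [-0.04 -0.06 -0.03] w 0.409 q [ 0.516  0.427 -0.143  1.57   0.07   1.142 -0.194]
```

View pics/w20.png

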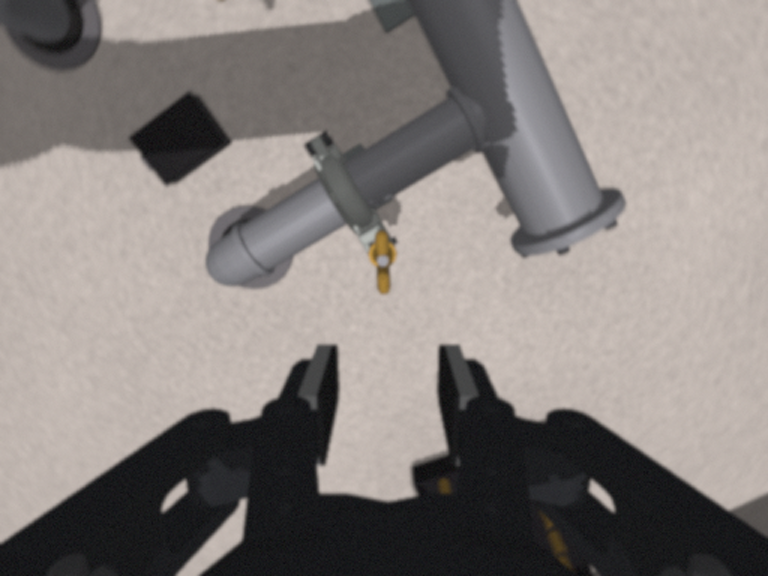

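View pics/s20c.png

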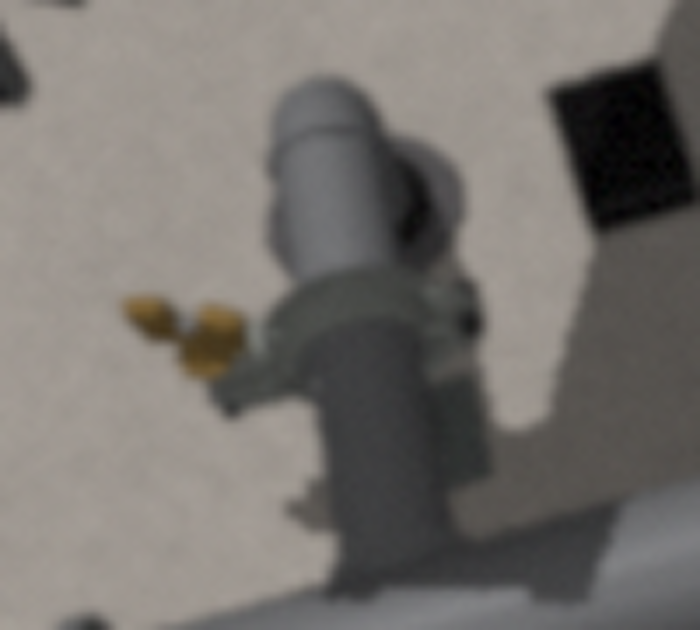

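View pics/d20c.png

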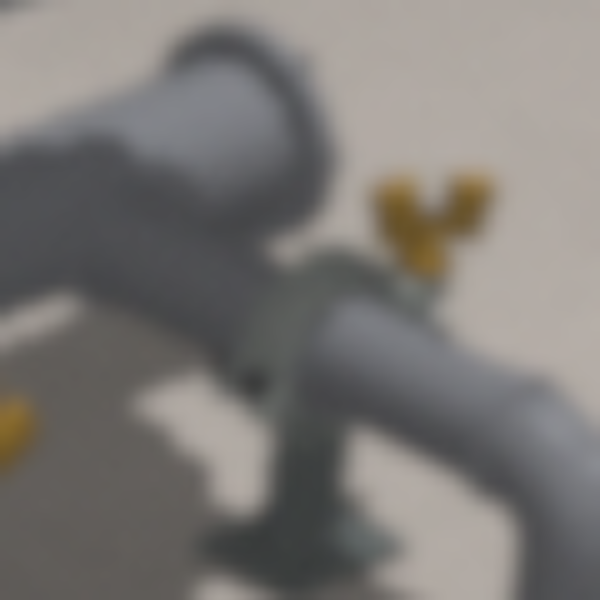

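```bash
python3 - <<'E'
from h import *
crop('w20','w20c',(220,140,290,210),9)
c=load('w20')
a=onz(c,(380.5/1.5,235/1.5),.130);b=onz(c,(384/1.5,288/1.5),.130);d=a-b
print(a,b,np.linalg.norm(d),np.degrees(np.arctan2(d[1],d[0])))
c=load('w18')
a=onz(c,(388/1.5,280/1.5),.130);b=onz(c,(388/1.5,375/1.5),.130);d=a-b
print(np.linalg.norm(d),np.degrees(np.arctan2(d[1],d[0])))
E
```

```text
[ 0.55188398 -0.2706831   0.13      ] [ 0.53392115 -0.30429056  0.13      ] 0.03810675473452431 61.87597490387246
0.04278125138500744 76.76184261591047
```

View pics/w20c.png

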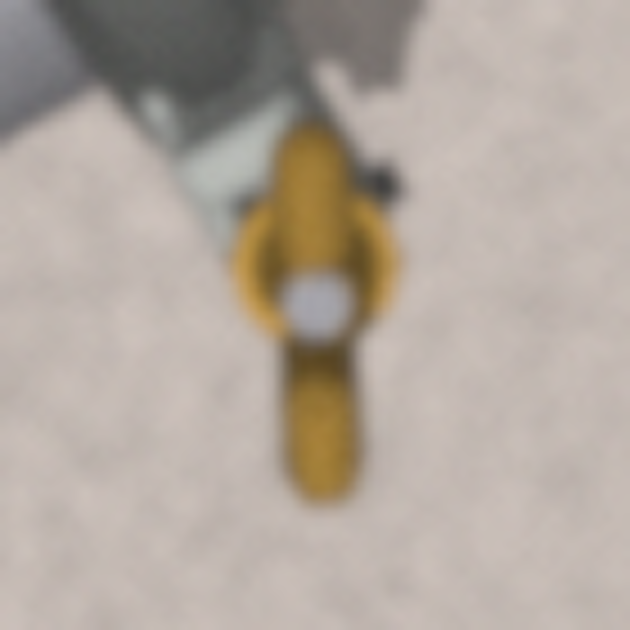

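```bash
python3 - <<'E'
from h import *
a=load('w20');b=load('w18');d=load('d20')
print('bolt tip',tri([(a,(316/9+220,303/9+140)),(b,(388/1.5,325/1.5))]), onz(a,(316/9+220,303/9+140),.13),onz(b,(388/1.5,325/1.5),.13),model(0,0)[3],model(0,.12)[3])
for n,(x0,y0,s) in dict(s20=(95,175,7),d20=(285,130,10)).items():
    c=load(n); f=lambda P:np.round((proj(c,P)-[x0,y0])*s).astype(int).tolist()
    X,Y,Z=axes()
    for j in (0,.1): print(n,'jaw',j,f(np.array([model(j,0,r=.0975)[1]+k*.0075*X for k in(-1,1)])))
crop('s20','s20w',(90,120,390,310),2.5)
E
```

```text
bolt tip [ 0.54252583 -0.2886781   0.12016957] [ 0.54368659 -0.28673372  0.13      ] [ 0.543474   -0.28488674  0.13      ] [ 0.54244023 -0.2889766   0.122     ] [ 0.54227506 -0.29448089  0.1216692 ]
s20 jaw 0 [[190, 346], [195, 379]]
s20 jaw 0.1 [[187, 331], [191, 364]]
d20 jaw 0 [[445, 274], [413, 259]]
d20 jaw 0.1 [[446, 251], [413, 236]]
```

View pics/s20w.png

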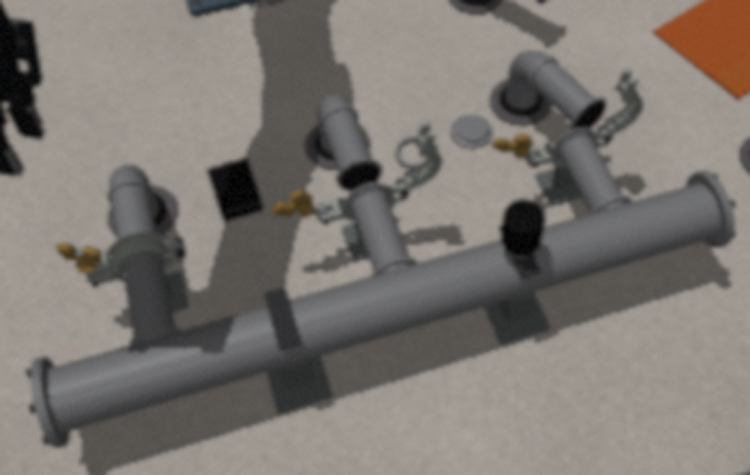

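```bash
python3 -c "
from cell import sign_off
print(sign_off())"
```

```text
the job is handed in; nothing more can be done
None
```

I clamped the only butted joint, the pipe farthest to the robot's right (y ≈ -0.24), and handed the job in at about 21 s of the 72 s allowed. No verdict was reported.

- **Jaw:** I swung it over by pinching the ear, but the first attempt left it about 0.15 rad open. Pressing down on the prongs took it to a hard stop at z = 0.099 m with 36 N on the tool. That height matches the closed position, and the later pictures agree with it.
- **Swing bolt:** The first push from outside jammed at about 23 N, because I was not lifting the tool as the wing tip rose. A second push along the arc brought it to a hard stop. In the last pictures the bolt tip lies within about 1 mm, sideways, of where it should be upright.
- **Wing nut:** I turned it about 225° (0.62 turn) in two grips. Up to about 210° it turned freely. Then it stopped against about 2.5 N m while the fingers slipped round it by roughly 15–20°. I took that as the hard stop. The 1–2 mm drop in the nut's height is too small to check in the pictures, so tightness rests on the torque alone.
- **Everything else:** In the last scene picture the other two clamps and the things on the bench look undisturbed. The gripper is clear, with about zero force on the tool.

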